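# Set the stabilizer leg under a swing-out anvil

## Task

Get the swing-out anvil ready for hammering: slide the steel bearing plate along the bench by its handle until it lies flat and centred under the foot of the stabilizer leg, then wind the jack crank clockwise (seen from above) until the foot stands firmly on the plate. Go by the pull on the crank: stop when it has risen to about one and a half times the free-running pull, never to double, and let go with the leg bearing. Leave the other things on the bench alone.

Things in the scene. Friction and masses are not known exactly. Their poses are not given: they have to be found in the camera images.
- rig: Green swing-out bracket fixed to the bench: round pillar on a base plate, an arm 120 to 160 mm up with a small anvil on it (top 235 mm), and at the arm's near end a bright upright stabilizer leg, 50 mm across, with gear housing and crank on top. Origin on the leg's axis, 0 to 5 mm above the bench (shims); own x runs along the arm to the pillar 290 mm away, z up. Does not move.
- leg_axis (a point): Point on the leg's axis at bench level, straight under the middle of the leg's square steel foot (60 x 60 mm): the plate's middle belongs here. At the start the foot hangs 10 to 40 mm above the level of the plate's top: how far is not reported and differs each time, whatever the crank angle, as the foot's screwed spindle is set differently.
- crank (a joint): Crank angle, rad, 0 to 5 at the start. Clockwise from above increases it and lowers the foot, 15 mm a turn. Winding free takes about 7 N at the knob; once the foot bears (cushioned), foot force climbs some 200 N and the pull 8 N per further rad: 1.5 times the free pull is 90 N on the foot, double 180 N. Friction holds it when let go; backing it off takes 7 N free, less under load.
- knob_grip (a point): On the axis of the crank's upright red knob, 24 mm across, 50 mm tall (22 mm above, 28 mm below this point), about 281 mm above the bench. It circles 60 mm from the leg's axis: at crank angle a it lies along the rig's own -x turned clockwise (from above) by a. It spins freely on its pin, so the hand need not turn. Crank arm and hub lie below it.
- plate: Loose steel bearing plate, 90 x 90 x 12 mm, 0.75 to 1 kg; yellow flat-bar handle on edge, 10 mm thick, 28 mm high from the bench, along the plate's own -x from its edge to 180 mm from its middle. Origin: middle of the underside, z up. At the start the handle points about to -y; left so and held 155 mm from the plate's middle, the hand stays clear of leg and crank.
- hammer: Bystander: hand hammer, 300 mm, lying on the bench.
- brush: Bystander: hand brush lying on the bench.
- tin: Bystander: blue tin, 72 mm across, 85 mm tall, standing near the robot.
- chisel: Bystander: cold chisel, 170 mm, lying on the bench.
- tongs: Bystander: smith's tongs, 310 mm, lying on the bench.
- blank: Bystander: flat steel bar, 200 x 30 x 5 mm, lying on the bench.

How it is judged:
By the outcome, as a careful person would: the job done as asked, in the order asked, and still so for the second after the job is handed in, with the robot touching nothing.
It also fails if it takes over 72 s, if anything falls off the work surface, if the arm or the gripper's body presses on something with over 40 N, if the wrist force passes 120 N, or if a joint passes its speed limit or range.

## Robot

A 6-joint arm with a two-finger parallel gripper is mounted at the origin on the work surface. World frame = base frame: x ahead of the robot, y to its left, z up, the work surface at z = 0. Lengths are in m, angles in degrees, forces in N, time in s.
With the tool pointing down it reaches from about 0.3 to 0.75 m from the base axis. Payload 8.5 kg.
Tool frame: the origin (TCP) lies at the very end of the fingers, on their centre line; the grasp point (between the pads) lies 19 mm behind it; z points along the fingers, y is the line along which they close (so a half turn about z gives the same grasp; the last joint's range is limited). The gripper opens to 85 mm and grips with 20 to 120 N. Pads are 22 mm wide; open, the fingers measure 114 mm over their backs; the gripper's body (76 mm by 85 mm) begins 54 mm behind the grasp point. The pads swing forward as they close: fully open they stand 13 mm farther back than shut.
Start: joints at [-80.002, 21.807, 74.336, -0, 83.858, -12.336], TCP at [0.209, -0.509, 0.197] pointing down, gripper open.
Joint ranges: [-178.18, 178.18], [-50.72, 133.34], [12.68, 142.11], [-81.47, 261.47], [9.98, 163.14], [-165.26, 165.26]. Speed limits (degrees/s): [136.94, 136.94, 180, 180, 180, 180].

## Interface

Orientations are given as a 3x3 rotation matrix whose columns are the frame's x, y, z axes.
In Python, from rig import env, imaging gives the robot as it stands. The module is installed in compiled form; this text tells all that it offers.
- The arm moves only by the tool arm_command, never from a script. Its arguments are lists of equal length, an entry for each row: "turn": the turn, a rotation vector about the tool's x, y, z in units of 5 degrees (1.0 is 5 degrees), a list of three; "xyz": the shift along the tool's x, y, z in units of 50 mm (1.0 is 50 mm), a list of three; "claw": the finger opening in mm, from 0 to 85.4. A call has 1 to 12 rows; each row shifts and turns the commanded pose from where the row before left it, along the tool's axes as they then stand; what a row does not reach is not made up. A row lasts 1/10 s, in which the tool goes at most 50 mm and 8.59 degrees, less where a joint would pass 70% of its speed; a pose out of reach is approached as far as the arm can. A call is refused whole if a number of a shift passes 1 or a number of a turn 1, either way. A call with a gripper value outside its range is refused whole. The fingers move at their own pace and stop on an object; "squeeze" is the grip in N (left out, the last holds). Time passes only in rows, so rows that do not move let the fingers close. It gives the time, the measured TCP pose, the force, the opening and the grip force at its end, in the units of the state.
- env.observe(): the state, without advancing time (a new reading comes with each control period).
- imaging.get_image(name): name is "scene" or "side" or "wrist"; returns (picture, depth): 400x640x3 uint8, blue, green, red; 400x640 float32, m along the optical axis (not along the pixel's ray), 0 where there is no reading.
- imaging.camera_info(name): a dict with "camera_matrix" (3x3 intrinsics, pixels), "rvec" (rotation vector, rad) and "tvec" (3), from world to camera coordinates, as OpenCV has them. Camera axes: x right, y down, z forward; pixel columns grow to the right and rows downward; lengths in m; the calibration is good to about 2 mm. The wrist camera is an equidistant fisheye: a pixel r from the principal point sees the ray r / f radians off the axis. A picture is of the moment at which its call begins: read the wrist's pose just before it. camera_info takes no time and is no camera call; for the wrist camera it gives the pose at the moment of the call.
- env.close_job(): hands the job in; it is judged then, once.
The state is a dict: "time_s": time; "q": joint angles; "qvel": joint speeds; "joint_efforts": joint torques, N m; "position": TCP position; "tool_rot": TCP orientation; "ft_force": force on the tool from outside, world axes, zero at the start; "wrist_torque": the same for the moment, N m; "grip_width": finger opening in m; "gripper_force": force on a finger pad.
Only numpy, scipy, OpenCV 4.12 (cv2) and the standard library are available. Lean on these libraries where they do the work, as an engineer would, in place of code of your own. Each camera call takes 0.05 s, during which the arm holds its last target. There are 200 camera calls.

## Working session

There is one attempt and no reset: what is moved stays moved. The work goes in short steps, Python scripts to look and compute and a tool call to move; the robot and the scene stay as the last step left them, time stands still between calls to the robot, and variables do not carry over. Pictures are saved under pics/ and viewed, at most 10 in all, crops included, and the job is handed in when it is done.

Besides the shell and the picture viewer there is one more tool, called after "Request:" in YAML: its name, and indented under it one key for each argument. arm_command: Moves the arm, as the interface text tells. Its arguments: {"type":"object","properties":{"turn":{"type":"array"},"xyz":{"type":"array"},"claw":{"type":"array"},"squeeze":{"type":"number"}},"required":["turn","xyz","claw"]}

```bash
mkdir -p pics
cat > h.py <<'E'
import numpy as np, cv2
from rig import env, imaging
def cam(n):
    c=imaging.camera_info(n);return np.array(c["camera_matrix"]),cv2.Rodrigues(np.array(c["rvec"],float))[0],np.array(c["tvec"],float).ravel()
def cloud(n,D):
    K,R,t=cam(n);v,u=np.mgrid[:D.shape[0],:D.shape[1]]
    P=np.stack([(u-K[0,2])/K[0,0]*D,(v-K[1,2])/K[1,1]*D,D],-1)
    return (P-t)@R
E
python3 - <<'E'
from h import *
s=env.observe();print(s["time_s"],s["position"],s["tool_rot"],s["ft_force"],s["grip_width"])
for n in("scene","side"):
    I,D=imaging.get_image(n);cv2.imwrite(f"pics/{n}0.png",I);np.save(f"{n}D.npy",D)
    P=cloud(n,D);K,R,t=cam(n);print(n,-R.T@t,(D>0).mean())
E
```

```text
0.0 [ 0.20893005 -0.50837507  0.19598553] [[ 9.24994422e-01  3.79980600e-01 -2.52102472e-04]
 [ 3.79980532e-01 -9.24993256e-01  1.50749096e-03]
 [ 3.39624232e-04 -1.49021476e-03 -9.99998832e-01]] [-0.92093148  0.00183061 -1.2661775 ] 0.08509755030026896
scene [ 1.60919915 -0.49620902  1.19090609] 0.99339453125
side [0.4757835  0.70890652 0.97239694] 0.99566015625
```

View pics/scene0.png

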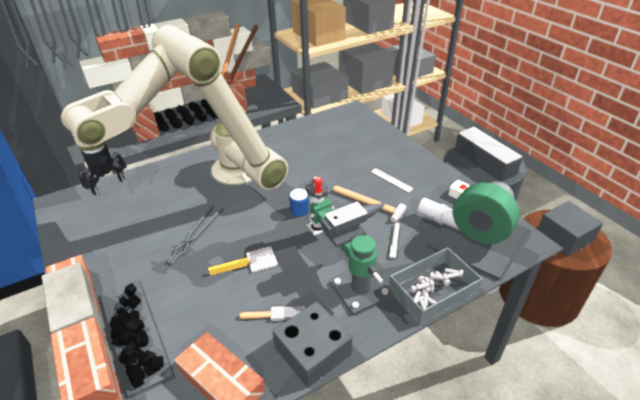

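View pics/side0.png

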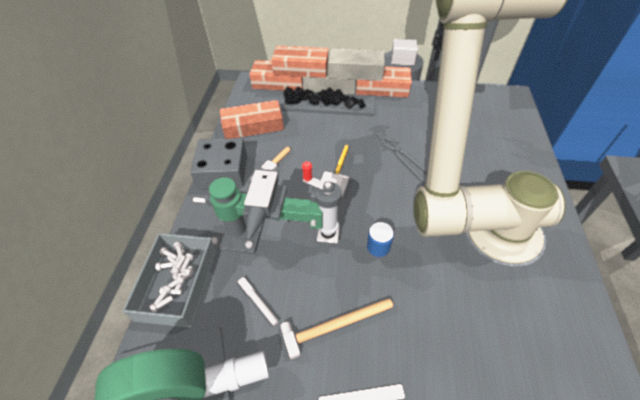

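Scene: plate at about (262,260) with the handle end at (212,271), red knob at (318,185), pillar at (362,250), tongs at (195,235). Side: leg at (328,215), foot at (328,237), knob at (307,170), handle at (343,158).

Run:
```python
from h import *
def rep(name,p): print(name,len(p),np.median(p,0).round(4),np.percentile(p,2,axis=0).round(4),np.percentile(p,98,axis=0).round(4))
for n in("scene","side"):
    I=cv2.imread(f"pics/{n}0.png");D=np.load(n+"D.npy");P=cloud(n,D);H=cv2.cvtColor(I,cv2.COLOR_BGR2HSV)
    h,s,v=cv2.split(H);x,y,z=P[...,0],P[...,1],P[...,2]
    ws=(x>.25)&(x<1.1)&(y>-.7)&(y<.5)
    b=ws&(abs(z)<.004);print(n,'bench',np.median(z[ws&(abs(z)<.02)]))
    red=((h<6)|(h>174))&(s>150)&ws&(z>.2)&(z<.33);rep('red',P[red])
    yel=(h>20)&(h<32)&(s>140)&ws&(z>-.01)&(z<.05);rep('yel',P[yel])
    yt=P[yel&(z>.022)];rep('yeltop',yt)
    c=yt[:,:2].mean(0);w,V=np.linalg.eigh(np.cov(yt[:,:2].T));print('dir',V[:,1],'ang',np.degrees(np.arctan2(V[1,1],V[0,1])),'centre',c,'len',np.ptp((yt[:,:2]-c)@V[:,1]),'wid',np.ptp((yt[:,:2]-c)@V[:,0]))
    c=np.array([np.median(P[yel][:,0]),np.median(P[yel][:,1])])
    pl=(s<60)&(v>130)&ws&(z>.006)&(z<.02)&(np.hypot(x-c[0],y-c[1])<.25);k,l,st,ce=cv2.connectedComponentsWithStats(pl.astype('u1'))
    for i in range(1,k):
        if st[i,4]>40:
            q=P[l==i];rep('plate?%s'%ce[i].round(),q);r=cv2.minAreaRect((q[:,:2]*1000).astype('f4'));print(r)
    gr=(h>60)&(h<90)&(s>100)&ws&(z>.1)&(z<.16);rep('armgreen',P[gr])
    for lo,hi in((.1585,.163),(.16,.30),):
        g=(h>60)&(h<90)&(s>100)&ws&(z>lo)&(z<hi);rep('g%s'%lo,P[g])
    bl=(h>100)&(h<125)&(s>120)&ws&(z<.1)&(x<.7);rep('tin',P[bl])
    cv2.imwrite(f"pics/{n}c.png",cv2.resize(I[150:310,180:420] if n=="scene" else I[110:270,180:420],None,fx=3.3,fy=3.3,interpolation=cv2.INTER_CUBIC))
    # leg: bright pixels low sat between z .03 and .12
    lg=(s<60)&(v>140)&ws&(z>.03)&(z<.11)&(x<.85);rep('leg',P[lg])
```

```text
scene bench 0.0020020154374189984
red 91 [0.6072 0.0623 0.285 ] [0.5971 0.0546 0.2601] [0.6134 0.0746 0.3092]
yel 248 [ 0.5334 -0.2505  0.0181] [ 0.5206 -0.3111  0.0011] [ 0.5488 -0.1889  0.0324]
yeltop 91 [ 0.5341 -0.2506  0.027 ] [ 0.5202 -0.3089  0.0222] [ 0.5475 -0.1886  0.0329]
dir [0.16748841 0.98587404] ang 80.35817812331959 centre [ 0.53320741 -0.24858077] len 0.12616855469534533 wid 0.01799620838685538
plate?[199. 232.] 55 [ 0.3125 -0.2802  0.0127] [ 0.2878 -0.3158  0.0092] [ 0.3354 -0.2452  0.018 ]
((311.6205749511719, -282.68780517578125), (15.420392036437988, 85.654541015625), 36.62977981567383)
plate?[177. 253.] 107 [ 0.38   -0.3847  0.0123] [ 0.335  -0.4171  0.0068] [ 0.4041 -0.3366  0.0176]
((373.89471435546875, -376.86993408203125), (42.30413055419922, 95.89099884033203), 46.816104888916016)
plate?[262. 259.] 530 [ 0.5559 -0.1379  0.0129] [ 0.5074 -0.1833  0.007 ] [ 0.5998 -0.0937  0.0183]
((553.629150390625, -138.28518676757812), (91.99344635009766, 98.84339141845703), 81.62419128417969)
armgreen 270 [0.8463 0.0599 0.1413] [0.5885 0.0419 0.1164] [0.8738 0.4989 0.1588
[... 627 characters left out ...]
46] ang 79.65313626002862 centre [ 0.52682175 -0.24544357] len 0.13392072628116763 wid 0.009633385108800224
plate?[336. 179.] 283 [ 0.5364 -0.1544  0.011 ] [ 0.5015 -0.1822  0.0071] [ 0.5872 -0.1033  0.0149]
((547.6753540039062, -140.6531982421875), (86.3362808227539, 89.50651550292969), 78.93717956542969)
armgreen 11 [0.6186 0.1152 0.1524] [0.5599 0.0961 0.13  ] [0.7905 0.1263 0.1595]
g0.1585 4 [0.6202 0.1117 0.1605] [0.5628 0.0932 0.1588] [0.6622 0.1253 0.1617]
g0.16 13 [0.7939 0.1006 0.1766] [0.5595 0.0637 0.1614] [0.8599 0.1251 0.2148]
tin 294 [0.3918 0.1323 0.0468] [0.3591 0.116  0.0094] [0.4201 0.1378 0.0763]
leg 2137 [0.559 0.069 0.078] [ 0.3443 -0.668   0.0322] [0.8    0.4979 0.1086]
```

View pics/scenec.png

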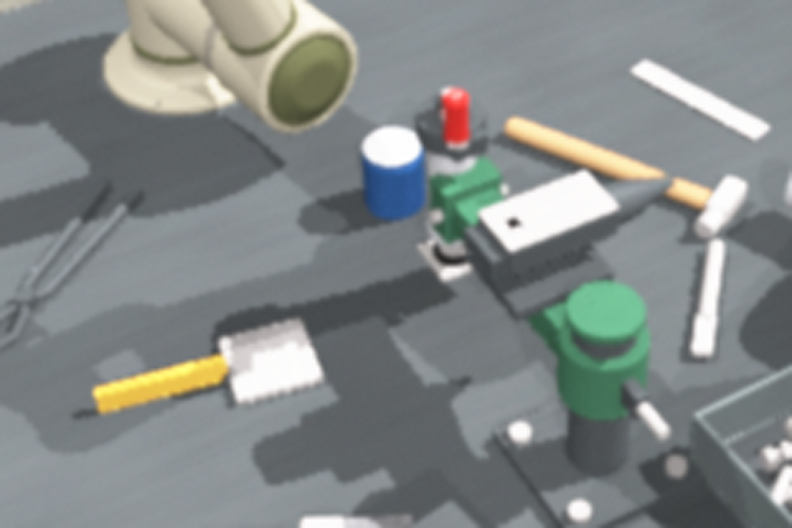

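View pics/sidec.png

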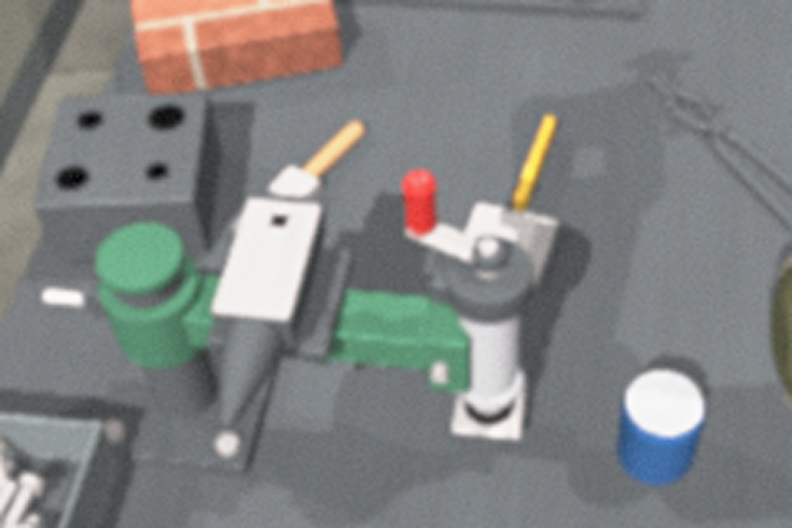

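The scene crop shows the handle running (95,400) to (225,370), the plate at about (270,360), the foot at (445,258) and the knob at (456,115). The side crop shows the leg at (490,350), the foot at (490,405) and the knob at (419,200). I'll triangulate these next.

Run:
```python
from h import *
from scipy.optimize import least_squares
def ray(n,u,v):
    K,R,t=cam(n);d=R.T@np.linalg.solve(K,[u,v,1.]);return -R.T@t,d/np.linalg.norm(d)
def tri(a,b):
    A=np.zeros((3,3));B=np.zeros(3)
    for o,d in(a,b):
        M=np.eye(3)-np.outer(d,d);A+=M;B+=M@o
    p=np.linalg.solve(A,B);return p.round(4),[round(float(np.linalg.norm((np.eye(3)-np.outer(d,d))@(p-o))),4) for o,d in(a,b)]
L={}
for n in("scene","side"):
    I=cv2.imread(f"pics/{n}0.png");D=np.load(n+"D.npy");P=cloud(n,D);h,s,v=cv2.split(cv2.cvtColor(I,cv2.COLOR_BGR2HSV))
    x,y,z=P[...,0],P[...,1],P[...,2];ws=(x>.25)&(x<1.1)&(y>-.7)&(y<.5)
    def cen(m):
        k,l,st,ce=cv2.connectedComponentsWithStats(m.astype('u1'));i=1+np.argmax(st[1:,4]);return ce[i],l==i,st[i]
    c,m,st=cen(((h<8)|(h>172))&(s>120)&ws&(z>.2)&(z<.34));L[n,'knob']=ray(n,*c);print(n,'knob',c,st)
    c,m,st=cen((h>55)&(h<95)&(s>60)&(x>.72)&(x<1)&(y>-.05)&(y<.2)&(z>.13));print(n,'pillar',c,st)
    q=P[m];zt=np.percentile(q[:,2],95);top=m&(z>zt-.008);uv=np.argwhere(top)[:,::-1].astype('f4');(e,_,_)=cv2.fitEllipse(cv2.convexHull(uv));print('top z',zt,e,q[q[:,2]>zt-.008].mean(0));L[n,'pil']=ray(n,*e)
    m=(z>.045)&(z<.115)&(s<70)&(v>110)&(x>.5)&(x<.68)&(y>.0)&(y<.2)
    c,m,st=cen(m);q=P[m];print(n,'leg',c,st,q.mean(0))
    r=least_squares(lambda p:np.hypot(q[:,0]-p[0],q[:,1]-p[1])-.025,q.mean(0)[:2]-.015*np.sign([1,0]),loss='soft_l1',f_scale=.002);print('legaxis',r.x.round(4),'rms',np.sqrt(np.mean(r.fun**2)))
    # silhouette per row midline
    ys=np.argwhere(m)
    for row in np.unique(ys[:,0])[2:-2:4]:
        cc=ys[ys[:,0]==row,1];print(row,cc.min(),cc.max(),end='; ')
    print()
    if n=='scene': ft=(z>.012)&(z<.06)&(s<70)&(v>130)&(x>.5)&(x<.68)&(y>.0)&(y<.2)
    else: ft=(z>.01)&(z<.07)&(s<70)&(v>130)&(x>.5)&(x<.68)&(y>.0)&(y<.2)
    q=P[ft];print('foot',len(q),q.mean(0).round(4),q.min(0).round(4),q.max(0).round(4),cv2.minAreaRect((q[:,:2]*1000).astype('f4')))
for k in('knob','pil'):print(k,tri(L['scene',k],L['side',k]))
```

```text
scene knob [317.71568627 185.49019608] [314 178   8  15 102]
scene pillar [360.567297   252.68854283] [340 235  37  39 899]
top z 0.21731827990386188 (363.182373046875, 244.009765625) [0.83677153 0.08255076 0.21480362]
scene leg [313.86315789 225.83157895] [307 217  14  18  95] [0.55468659 0.07132104 0.06578733]
legaxis [0.5431 0.0862] rms 0.008873061353246262
219 309 311; 223 310 319; 227 308 318; 231 312 319; 
foot 72 [0.5525 0.0723 0.0473] [0.5111 0.059  0.0371] [0.5792 0.094  0.0598] ((544.7770385742188, 74.28759765625), (66.43839263916016, 35.13465881347656), 8.0300874710083)
side knob [306.68553459 170.73584906] [302 162  10  19 159]
side pillar [226.01095618 197.57370518] [ 209  178   37   40 1004]
top z 0.21422864644019343 (221.72216796875, 187.86001586914062) [0.83110605 0.08934617 0.21231424]
side leg [328.19230769 231.51709402] [314 221  25  21 234] [0.53883743 0.11170937 0.07777911]
legaxis [0.5357 0.1343] rms 0.010587720463320354
223 334 337; 227 322 338; 231 320 335; 235 318 337; 239 317 335; 
foot 171 [0.5408 0.1089 0.046 ] [0.5125 0.0673 0.0376] [0.5729 0.124  0.0622] ((542.681640625, 95.5373306274414), (56.63798904418945, 60.314945220947266), 89.75440979003906)
knob (array([0.5986, 0.0665, 0.2798]), [0.0002, 0.0002])
pil (array([0.8327, 0.0858, 0.2083]), [0.0004, 0.0004])
```

Request:
arm_command:
  turn:
    - [0, 0, -0.96]
    - [0, 0, -0.96]
    - [0, 0, -0.96]
    - [0, 0, -0.96]
    - [0, 0, -0.96]
    - [0, 0, -0.96]
    - [0, 0, -0.96]
    - [0, 0, -0.96]
    - [0, 0, -0.96]
    - [0, 0, -0.96]
    - [0, 0, -0.96]
    - [0, 0, -0.96]
  xyz:
    - [0, 0, 0]
    - [0, 0, 0]
    - [0, 0, 0]
    - [0, 0, 0]
    - [0, 0, 0]
    - [0, 0, 0]
    - [0, 0, 0]
    - [0, 0, 0]
    - [0, 0, 0]
    - [0, 0, 0]
    - [0, 0, 0]
    - [0, 0, 0]
  claw: [50, 50, 50, 50, 50, 50, 50, 50, 50, 50, 50, 50]

```text
time_s: 1.3
position: [0.209, -0.5085, 0.1962]
tool_rot: [[0.171, 0.985, -0.0], [0.985, -0.171, 0.001], [0.001, -0.0, -1.0]]
ft_force: [-0.1, 0.2, 0.3]
grip_width: 0.0499
gripper_force: 0.0
```

Request:
arm_command:
  turn:
    - [0, 0, 0]
    - [0, 0, 0]
    - [0, 0, 0]
    - [0, 0, 0]
    - [0, 0, 0]
    - [0, 0, 0]
    - [0, 0, 0]
    - [0, 0, 0]
    - [0, 0, 0]
    - [0, 0, 0]
    - [0, 0, 0]
    - [0, 0, 0]
  xyz:
    - [0.445, 0.452, 0]
    - [0.445, 0.452, 0]
    - [0.445, 0.452, 0]
    - [0.445, 0.452, 0]
    - [0.445, 0.452, 0]
    - [0.445, 0.452, 0]
    - [0.445, 0.452, 0]
    - [0.445, 0.452, 0]
    - [0.445, 0.452, 0]
    - [0.445, 0.452, 0]
    - [0.445, 0.452, 0]
    - [0.445, 0.452, 0]
  claw: [50, 50, 50, 50, 50, 50, 50, 50, 50, 50, 50, 50]

```text
time_s: 2.5
position: [0.5236, -0.2922, 0.1962]
tool_rot: [[0.175, 0.985, -0.001], [0.985, -0.175, 0.001], [0.0, -0.001, -1.0]]
ft_force: [0.4, -0.8, 0.3]
grip_width: 0.0499
gripper_force: 0.0
```

```bash
cat >> h.py <<'E'
def castw(uv,z,n="wrist",c=None):
    K,R,t=c or cam(n);uv=np.asarray(uv,float);a=(uv-[K[0,2],K[1,2]])/[K[0,0],K[1,1]]
    if n=="wrist":
        r=np.linalg.norm(a,axis=1)+1e-9;d=np.c_[a*(np.sin(r)/r)[:,None],np.cos(r)]
    else: d=np.c_[a,np.ones(len(a))]
    d=d@R;o=-R.T@t;return o+d*((z-o[2])/d[:,2])[:,None]
def big(m):
    k,l,st,ce=cv2.connectedComponentsWithStats(m.astype('u1'));return l==1+np.argmax(st[1:,4])
def plane_rect(n,m,z,c=None):
    p=castw(np.argwhere(m)[:,::-1],z,n,c)[:,:2];(cx,cy),(w,h),a=cv2.minAreaRect((p*1000).astype('f4'));return np.round([cx,cy,w,h,a],1)
E
python3 - <<'E'
from h import *
c=cam("wrist");I,D=imaging.get_image("wrist");cv2.imwrite("pics/w1.png",I)
print("cam",-c[1].T@c[2],c[1][2])
h,s,v=cv2.split(cv2.cvtColor(I,cv2.COLOR_BGR2HSV))
y=big((h>18)&(h<34)&(s>120));print('yel',y.sum(),plane_rect("wrist",y,.028,c),plane_rect("wrist",y,.0,c))
for n in("scene","side"):
    I=cv2.imread(f"pics/{n}0.png");h,s,v=cv2.split(cv2.cvtColor(I,cv2.COLOR_BGR2HSV));P=cloud(n,np.load(n+"D.npy"))
    near=(abs(P[...,0]-.54)<.1)&(abs(P[...,1]+.2)<.15)
    print(n,'yel',plane_rect(n,big(near&(h>18)&(h<34)&(s>120)),.028),'plate',plane_rect(n,big(near&(s<60)&(v>130)),.012))
n="side";I=cv2.imread("pics/side0.png").astype(int)
for r in range(196,240,4): print(r,I[r,308:350].mean(1).astype(int).tolist())
E
```

```text
cam [ 0.53686019 -0.21268035  0.37341658] [-0.05510798 -0.30950577 -0.94929937]
yel 1294 [ 531.3 -246.7  133.4   12.2   79.8] [ 530.8 -249.4  144.2   13.2   79.8]
scene yel [ 541.7 -251.4  131.8   40.2   80.5] plate [ 575.5 -219.6  152.3  265.1    0.8]
side yel [ 526.2 -239.5  145.9   16.2   79.2] plate [ 576.  -209.8  121.3  272.6   21. ]
196 [97, 107, 114, 130, 139, 139, 134, 127, 119, 129, 131, 131, 130, 131, 133, 127, 122, 123, 122, 128, 126, 129, 130, 125, 126, 125, 123, 129, 123, 127, 129, 117, 97, 97, 94, 91, 79, 76, 77, 82, 86, 85]
200 [130, 124, 113, 112, 111, 105, 102, 101, 95, 98, 107, 110, 120, 122, 129, 134, 134, 134, 134, 133, 137, 136, 136, 134, 132, 127, 124, 113, 102, 93, 86, 78, 76, 78, 83, 86, 85, 86, 86, 80, 86, 84]
204 [136, 137, 128, 129, 126, 132, 132, 129, 122, 117, 112, 105, 104, 99, 105, 100, 105, 109, 108, 104, 103, 104, 99, 99, 99, 94, 95, 91, 89, 85, 77, 77, 84, 83, 85, 84, 88, 81, 87, 83, 83, 93]
208 [128, 130, 130, 131, 134, 129, 128, 131, 126, 131, 138, 161, 195, 207, 212, 202, 200, 189, 181, 179, 179, 178, 175, 181, 185, 184, 181, 163, 144, 114, 90, 8
[... 807 characters left out ...]
181, 206, 214, 172, 116, 83, 81, 85, 96, 110, 118, 118, 121, 121, 114]
228 [117, 113, 114, 118, 113, 113, 114, 117, 120, 131, 137, 147, 149, 155, 188, 218, 222, 224, 224, 224, 221, 219, 218, 212, 213, 217, 225, 230, 224, 204, 163, 114, 89, 88, 109, 118, 117, 116, 121, 119, 123, 119]
232 [120, 120, 120, 116, 121, 115, 118, 116, 116, 141, 190, 203, 181, 146, 163, 200, 226, 230, 232, 232, 232, 233, 227, 224, 214, 185, 149, 146, 197, 213, 170, 105, 81, 96, 109, 114, 118, 117, 124, 122, 116, 118]
236 [117, 122, 118, 119, 119, 116, 116, 116, 138, 178, 215, 228, 221, 197, 149, 107, 74, 64, 69, 88, 83, 78, 65, 67, 91, 130, 189, 232, 234, 210, 145, 94, 86, 109, 118, 119, 115, 119, 121, 117, 122, 119]
```

View pics/w1.png

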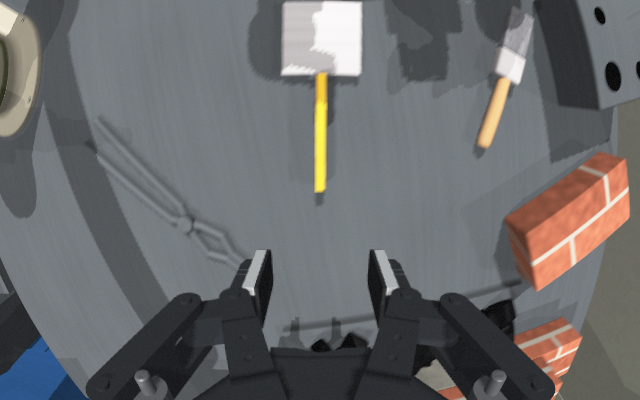

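The wrist picture shows the handle from (320,72) to (320,192) and the plate at (283–362, 2–75). The cast handle measures 133 x 12 mm, as expected, with the grasp spot 4 mm along tool x.

Request:
arm_command:
  turn:
    - [0, 0, 0]
    - [0, 0, 0]
    - [0, 0, 0]
    - [0, 0, 0]
    - [0, 0, 0]
    - [0, 0, 0]
    - [0, 0, 0]
    - [0, 0, 0]
    - [0, 0, 0]
    - [0, 0, 0]
  xyz:
    - [0.08, 0, 0.5]
    - [0, 0, 0.5]
    - [0, 0, 0.5]
    - [0, 0, 0.5]
    - [0, 0, 0.5]
    - [0, 0, 0.5]
    - [0, 0, 0.4]
    - [0, 0, 0.3]
    - [0, 0, 0.1]
    - [0, 0, 0]
  claw: [50, 50, 50, 50, 50, 50, 50, 50, 50, 50]

```text
time_s: 3.55
position: [0.5231, -0.2892, 0.0061]
tool_rot: [[0.175, 0.985, -0.001], [0.985, -0.175, 0.001], [0.001, -0.001, -1.0]]
ft_force: [0.5, -0.2, 1.2]
grip_width: 0.0499
gripper_force: 0.0
```

Request:
arm_command:
  turn:
    - [0, 0, 0]
    - [0, 0, 0]
    - [0, 0, 0]
    - [0, 0, 0]
    - [0, 0, 0]
    - [0, 0, 0]
  xyz:
    - [0, 0, 0]
    - [0, 0, 0]
    - [0, 0, 0]
    - [0, 0, 0]
    - [0, 0, 0]
    - [0, 0, 0]
  claw: [30, 20, 5, 5, 5, 5]
  squeeze: 60

```text
time_s: 4.15
position: [0.5234, -0.2893, 0.0067]
tool_rot: [[0.175, 0.985, 0.0], [0.985, -0.175, -0.0], [-0.0, 0.0, -1.0]]
ft_force: [-0.3, -0.2, -0.3]
grip_width: 0.0049
gripper_force: 0.0
```

Run:
```python
from h import *
s=env.observe();print(s["position"],s["grip_width"],s["gripper_force"],s["ft_force"])
# side midline plane of leg
K,R,t=cam("side");o=-R.T@t
def col(u,v):
    d=R.T@np.linalg.solve(K,[u,v,1.]);return d/np.linalg.norm(d)
for u in(328.8,329.3):
  d=col(u,216);k=(.09-o[1])/d[1];
  # vertical plane containing the ray -> line in xy
  for y in(.085,.09,.095,.1):
    k=(y-o[1])/d[1];p=o+k*d;print(u,p.round(4),'knobdist',np.hypot(p[0]-.5986,y-.0665).round(4),'pil',np.hypot(p[0]-.8327,y-.0858).round(4))
```

```text
[ 0.52340445 -0.2892873   0.00671381] 0.00492192617264926 0.0 [-0.34116635 -0.16812231 -0.31033276]
328.8 [0.5398 0.085  0.1178] knobdist 0.0617 pil 0.2929
328.8 [0.5393 0.09   0.1247] knobdist 0.0638 pil 0.2935
328.8 [0.5388 0.095  0.1315] knobdist 0.0663 pil 0.2941
328.8 [0.5382 0.1    0.1384] knobdist 0.069 pil 0.2948
329.3 [0.5383 0.085  0.118 ] knobdist 0.063 pil 0.2944
329.3 [0.5378 0.09   0.1249] knobdist 0.0651 pil 0.2949
329.3 [0.5373 0.095  0.1317] knobdist 0.0676 pil 0.2955
329.3 [0.5368 0.1    0.1385] knobdist 0.0703 pil 0.2962
```

Run:
```python
from h import *
c=cam("wrist");I,D=imaging.get_image("wrist");cv2.imwrite("pics/w2.png",I);J,D=imaging.get_image("side");cv2.imwrite("pics/side2.png",J)
h,s,v=cv2.split(cv2.cvtColor(I,cv2.COLOR_BGR2HSV))
y=big((h>18)&(h<34)&(s>120));print('yel',y.sum(),plane_rect("wrist",y,.028,c))
K,R,t=c;print(-R.T@t)
```

```text
yel 4386 [ 528.8 -247.5  133.9   10.2   79.3]
[ 0.53657611 -0.20964946  0.18385814]
```

View pics/w2.png

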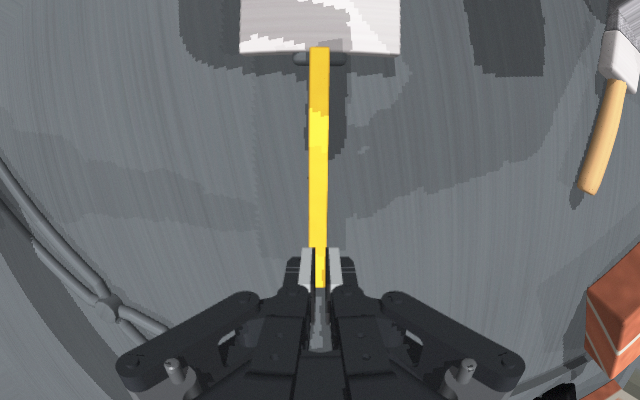

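The wrist picture shows the handle between the pads (315–325, 245–288), but the gripper reports no force yet. I'll close further.

Request:
arm_command:
  turn:
    - [0, 0, 0]
    - [0, 0, 0]
    - [0, 0, 0]
  xyz:
    - [0, 0, 0]
    - [0, 0, 0]
    - [0, 0, 0]
  claw: [0, 0, 0]
  squeeze: 60

```text
time_s: 4.55
position: [0.5234, -0.2893, 0.0066]
tool_rot: [[0.175, 0.985, -0.0], [0.985, -0.175, 0.0], [0.0, -0.0, -1.0]]
ft_force: [-0.6, -0.4, -0.3]
grip_width: -0.0001
gripper_force: 0.0
```

Run:
```python
from h import *
I,D=imaging.get_image("wrist");cv2.imwrite("pics/w3.png",cv2.resize(I[230:330,220:420],None,fx=4,fy=4))
s=env.observe();print(s["joint_efforts"],s["wrist_torque"],s["gripper_force"],s["grip_width"])
```

```text
[-1.36869098e-04 -5.33028996e+01 -1.77842367e+01 -2.31293025e-04
  7.31689779e-04  1.85339735e-05] [-0.00108681 -0.03457852 -0.01522038] 0.0 0.0002123394451358833
```

View pics/w3.png

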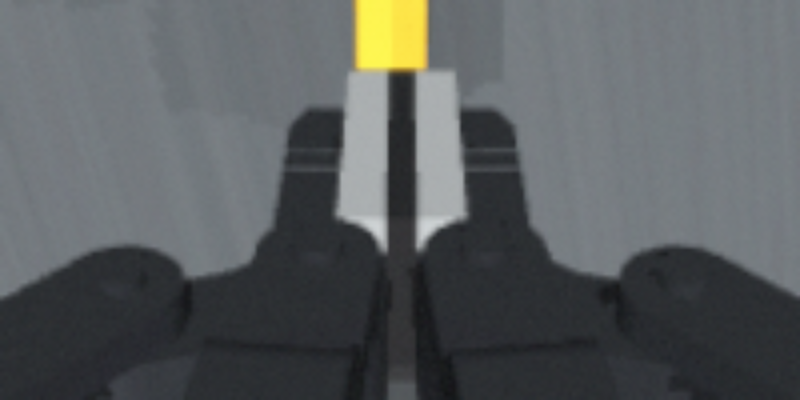

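The crop shows the pads shut with a gap of about 7 px and the handle ending at the pad front (row 70 of the crop). I need to see whether the plate moved.

Run:
```python
from h import *
def ywh(I): 
    h,s,v=cv2.split(cv2.cvtColor(I,cv2.COLOR_BGR2HSV));return (h>18)&(h<34)&(s>120)
c=cam("wrist");I,D=imaging.get_image("wrist")
for nm,im in(("w2",cv2.imread("pics/w2.png")),("now",I)):
    y=big(ywh(im));r=np.argwhere(y);print(nm,r.min(0),r.max(0),plane_rect("wrist",y,.028,c))
print('depth at handle rows',[(r,D[r,318].round(3)) for r in(100,150,200,240,246,250,255,260,270,280)])
print('depth pads',[(u,D[265,u].round(3)) for u in(308,312,316,320,324,328,332,336)])
print(castw([[318,60],[318,200],[318,246],[320,288]],.028,"wrist",c).round(4))
K,R,t=c
for p in([.5234,-.2893,.0067],[.5234,-.2893,.0257],[.5234,-.2893,.028],[.5195,-.312,.028],[.5253,-.278,.0067]):
    q=R@np.array(p)+t;th=np.arctan2(np.hypot(*q[:2]),q[2]);print(p,(q[:2]/np.hypot(*q[:2])*th*K[0,0]+K[:2,2]).round(1),'depth',q[2].round(3))
J,Ds=imaging.get_image("side");cv2.imwrite("pics/side3.png",J);J0=cv2.imread("pics/side0.png")
S,Dc=imaging.get_image("scene");cv2.imwrite("pics/sc3.png",cv2.resize(S[190:310,150:310],None,fx=5,fy=5,interpolation=cv2.INTER_CUBIC))
for n,im,d in(("scene",S,Dc),("scene",cv2.imread("pics/scene0.png"),np.load("sceneD.npy"))):
    P=cloud(n,d);near=(abs(P[...,0]-.53)<.08)&(abs(P[...,1]+.23)<.12);m=big(ywh(im)&near);r=np.argwhere(m);print(n,r.min(0),r.max(0),P[m].mean(0))
```

```text
w2 [ 47 308] [287 329] [ 528.8 -247.4  133.9   10.2   79.3]
now [ 47 308] [247 329] [ 531.3 -234.1  106.7   10.3   79.3]
depth at handle rows [(100, np.float32(0.147)), (150, np.float32(0.155)), (200, np.float32(0.164)), (240, np.float32(0.171)), (246, np.float32(0.173)), (250, np.float32(0.151)), (255, np.float32(0.145)), (260, np.float32(0.14)), (270, np.float32(0.133)), (280, np.float32(0.125))]
depth pads [(308, np.float32(0.136)), (312, np.float32(0.138)), (316, np.float32(0.137)), (320, np.float32(0.136)), (324, np.float32(0.137)), (328, np.float32(0.137)), (332, np.float32(0.137)), (336, np.float32(0.145))]
[[ 0.5394 -0.1882  0.028 ]
 [ 0.5268 -0.2593  0.028 ]
 [ 0.522  -0.286   0.028 ]
 [ 0.5182 -0.3142  0.028 ]]
[0.5234, -0.2893, 0.0067] [321.3 235.1] depth 0.193
[0.5234, -0.2893, 0.0257] [321.4 248.9] depth 0.175
[0.5234, -0.2893, 0.028] [321.4 250.8] depth 0.173
[0.5195, -0.312, 0.028] [321.6 284.7] depth 0.18
[0.5253, -0.278, 0.0067] [321.2 218.2] depth 0.19
scene [258 209] [274 248] [ 0.53251755 -0.24984012  0.01853879]
scene [257 209] [274 248] [ 0.53148421 -0.24943145  0.01794311]
```

View pics/sc3.png

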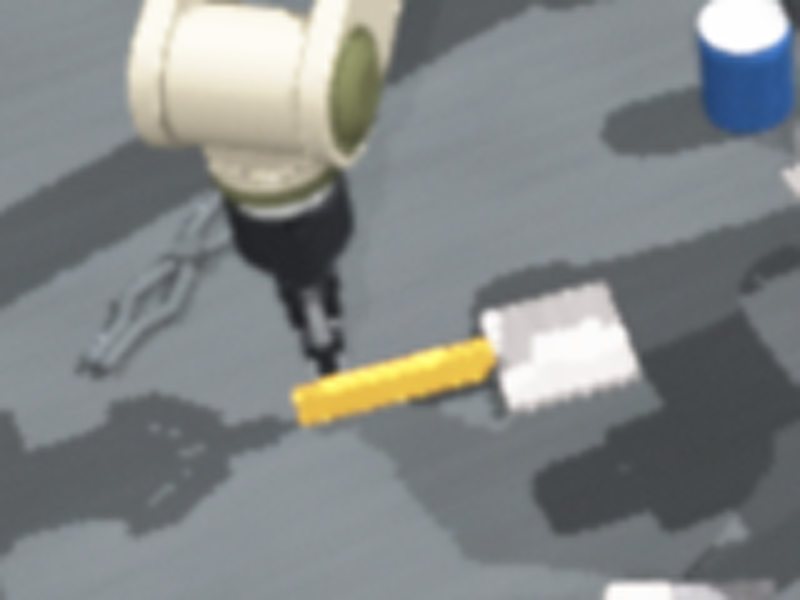

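The plate has not moved. In this picture the fingertips, crop (330,370), stop above the handle although the reported TCP is at z = 7 mm, so I'll measure the real tip height.

Run:
```python
from h import *
S,Dc=imaging.get_image("scene");P=cloud("scene",Dc)
for r in range(250,268,1):
    print(r,[tuple(P[r,u].round(3)) for u in(213,215,217)],S[r,215])
s=env.observe();print(s["q"],s["position"])
```

```text
250 [(np.float64(0.565), np.float64(-0.294), np.float64(0.15)), (np.float64(0.566), np.float64(-0.289), np.float64(0.147)), (np.float64(0.543), np.float64(-0.278), np.float64(0.12))] [46 43 41]
251 [(np.float64(0.567), np.float64(-0.295), np.float64(0.147)), (np.float64(0.552), np.float64(-0.287), np.float64(0.129)), (np.float64(0.542), np.float64(-0.278), np.float64(0.116))] [49 47 46]
252 [(np.float64(0.568), np.float64(-0.296), np.float64(0.145)), (np.float64(0.541), np.float64(-0.285), np.float64(0.113)), (np.float64(0.541), np.float64(-0.279), np.float64(0.11))] [62 59 57]
253 [(np.float64(0.567), np.float64(-0.297), np.float64(0.139)), (np.float64(0.541), np.float64(-0.286), np.float64(0.11)), (np.float64(0.541), np.float64(-0.279), np.float64(0.106))] [89 86 85]
254 [(np.float64(0.571), np.float64(-0.298), np.float64(0.139)), (np.float64(0.562), np.float64(-0.291), np.float64(0.126)), (np.float64(0.569), np.float64(-0.286), np.float64(0.13))] [125 122 120]
255 [(np.float64(0.579), np.float64(-0.301), np.float64(0.143)), (np.float64(0.577), np.float64(-0.294), np.float64(0.137)
[... 1873 characters left out ...]
float64(-0.298), np.float64(0.046)), (np.float64(0.538), np.float64(-0.294), np.float64(0.054)), (np.float64(0.516), np.float64(-0.283), np.float64(0.027))] [ 85 160 194]
266 [(np.float64(0.49), np.float64(-0.292), np.float64(0.002)), (np.float64(0.515), np.float64(-0.291), np.float64(0.026)), (np.float64(0.523), np.float64(-0.286), np.float64(0.03))] [115 241 253]
267 [(np.float64(0.524), np.float64(-0.3), np.float64(0.034)), (np.float64(0.518), np.float64(-0.292), np.float64(0.024)), (np.float64(0.528), np.float64(-0.287), np.float64(0.03))] [116 246 254]
[-4.02650052e+01  3.74803892e+01  8.09311063e+01  2.64555682e-04
  6.15905514e+01 -3.01961748e+01] [ 0.52336535 -0.28931065  0.00661711]
```

Two views put the real fingertips at z of about 48 mm, so the reported TCP is about 41 mm too low along tool z. I'll treat that as a tool length offset, open, and go lower.

Request:
arm_command:
  turn:
    - [0, 0, 0]
    - [0, 0, 0]
    - [0, 0, 0]
    - [0, 0, 0]
    - [0, 0, 0]
    - [0, 0, 0]
    - [0, 0, 0]
    - [0, 0, 0]
  xyz:
    - [0, 0, 0]
    - [0, 0, 0]
    - [0, 0, 0]
    - [0, 0, 0]
    - [0, 0, 0.26]
    - [0, 0, 0.25]
    - [0, 0, 0.25]
    - [0, 0, 0]
  claw: [40, 40, 40, 40, 40, 40, 40, 40]

```text
time_s: 5.6
position: [0.5223, -0.2884, -0.0339]
tool_rot: [[0.175, 0.985, -0.003], [0.985, -0.175, 0.003], [0.002, -0.004, -1.0]]
ft_force: [0.2, 0.3, -0.0]
grip_width: 0.0399
gripper_force: 0.0
```

Request:
arm_command:
  turn:
    - [0, 0, 0]
    - [0, 0, 0]
    - [0, 0, 0]
    - [0, 0, 0]
    - [0, 0, 0]
    - [0, 0, 0]
  xyz:
    - [0, 0, 0]
    - [0, 0, 0]
    - [0, 0, 0]
    - [0, 0, 0]
    - [0, 0, 0]
    - [0, 0, 0]
  claw: [25, 10, 5, 5, 5, 5]
  squeeze: 60

```text
time_s: 6.2
position: [0.5236, -0.2895, -0.0309]
tool_rot: [[0.175, 0.985, 0.001], [0.985, -0.175, -0.001], [-0.0, 0.001, -1.0]]
ft_force: [-0.9, 0.1, 2.8]
grip_width: 0.009
gripper_force: 59.8
```

Run:
```python
from h import *
s=env.observe();print(s["position"],s["grip_width"],s["gripper_force"],s["ft_force"],s["wrist_torque"])
c=cam("wrist");I,D=imaging.get_image("wrist");cv2.imwrite("pics/w4.png",I)
h,s,v=cv2.split(cv2.cvtColor(I,cv2.COLOR_BGR2HSV));y=big((h>18)&(h<34)&(s>120));r=np.argwhere(y);print(r.min(0),r.max(0),plane_rect("wrist",y,.028,c))
print([(k,float(D[k,318].round(3))) for k in range(220,330,10)]);K,R,t=c;print(-R.T@t)
```

```text
[ 0.5235655  -0.28951027 -0.03093973] 0.009027281665169066 59.813082218170166 [-0.94209777  0.1184448   2.83470024] [0.00661078 0.12503576 0.01743777]
[ 29 307] [328 333] [ 530.  -247.5  134.    10.2   79.9]
[(220, 0.12700000405311584), (230, 0.12700000405311584), (240, 0.12999999523162842), (250, 0.13099999725818634), (260, 0.13199999928474426), (270, 0.1340000033378601), (280, 0.13600000739097595), (290, 0.13899999856948853), (300, 0.14000000059604645), (310, 0.1420000046491623), (320, 0.14399999380111694)]
[ 0.53665189 -0.20974398  0.1461827 ]
```

Gripped: opening 9 mm, 60 N. Now most of the slide, then a look.

Request:
arm_command:
  turn:
    - [0, 0, 0]
    - [0, 0, 0]
    - [0, 0, 0]
    - [0, 0, 0]
    - [0, 0, 0]
    - [0, 0, 0]
    - [0, 0, 0]
    - [0, 0, 0]
    - [0, 0, 0]
    - [0, 0, 0]
    - [0, 0, 0]
    - [0, 0, 0]
  xyz:
    - [0.15, -0.032, 0]
    - [0.3, -0.064, 0]
    - [0.4, -0.085, 0]
    - [0.4, -0.085, 0]
    - [0.4, -0.085, 0]
    - [0.4, -0.085, 0]
    - [0.4, -0.085, 0]
    - [0.4, -0.085, 0]
    - [0.4, -0.085, 0]
    - [0.3, -0.064, 0]
    - [0.2, -0.043, 0]
    - [0, 0, 0]
  claw: [5, 5, 5, 5, 5, 5, 5, 5, 5, 5, 5, 5]

```text
time_s: 7.45
position: [0.5174, -0.0965, -0.031]
tool_rot: [[0.175, 0.985, 0.001], [0.985, -0.175, 0.001], [0.001, 0.001, -1.0]]
ft_force: [1.6, 7.8, 6.7]
grip_width: 0.0088
gripper_force: 60.4
```

Run:
```python
from h import *
s=env.observe();print(s["position"],s["tool_rot"][:,0],s["grip_width"],s["gripper_force"],s["ft_force"])
for n in("wrist","side","scene"):
    I,D=imaging.get_image(n);cv2.imwrite(f"pics/{n}5.png",I);np.save(f"{n}5.npy",D)
W=cv2.imread("pics/wrist5.png")[0:200,200:440];A=cv2.imread("pics/side5.png")[150:260,270:390];B=cv2.imread("pics/scene5.png")[170:290,260:380]
r=lambda a:cv2.resize(a,(390,390),interpolation=cv2.INTER_CUBIC)
cv2.imwrite("pics/m5.png",np.hstack([r(A),r(B)]))
cv2.imwrite("pics/w5.png",W.repeat(2,0).repeat(2,1))
c=cam("wrist");print(-c[1].T@c[2])
```

```text
[ 0.517396   -0.09650395 -0.0309525 ] [1.74528495e-01 9.84651662e-01 9.53699644e-04] 0.008822680189492392 60.397149324417114 [1.55349569 7.76140298 6.736084  ]
[ 0.53038827 -0.01718295  0.14637441]
```

View pics/m5.png

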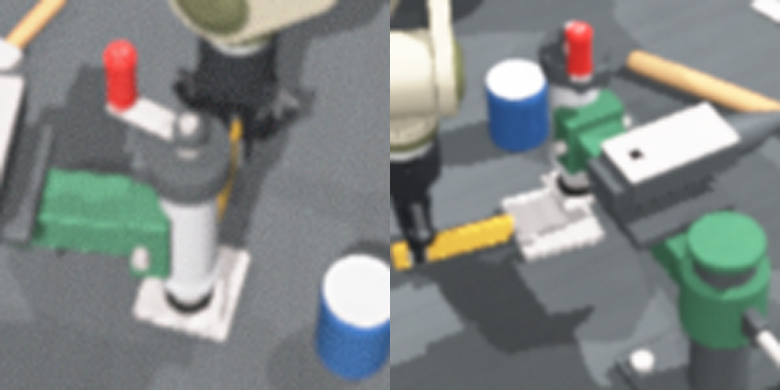

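View pics/wrist5.png

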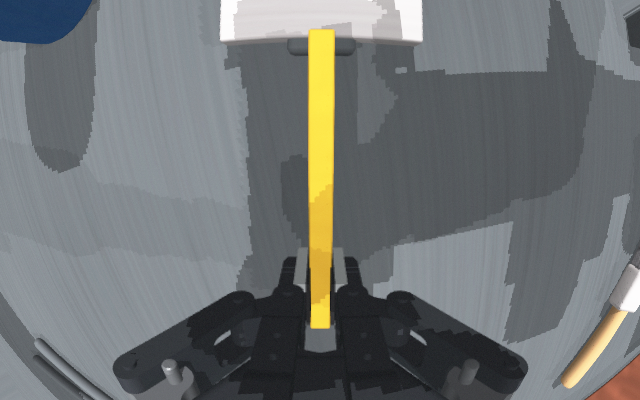

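Pictures: in the side half, the plate is partly under the foot, with the hub cap at (187,125) and the leg at (190,240). In the scene half, the plate is at (555,225) just short of the leg. In the wrist picture, the pads hold the handle at (320,250–325). I'll refine the leg axis numerically from here on.

Run:
```python
from h import *
from scipy.optimize import least_squares
I0=cv2.imread("pics/side0.png");P0=cloud("side",np.load("sideD.npy"));P5=cloud("side",np.load("side5.npy"))
for nm,P in(("0",P0),("5",P5)):
    q=P[209:223,324:335].reshape(-1,3);q=q[(q[:,2]>.07)&(q[:,2]<.2)]
    for f in(None,.5433):
        if f is None: r=least_squares(lambda p:np.hypot(q[:,0]-p[0],q[:,1]-p[1])-.025,[.543,.092],loss='soft_l1',f_scale=.002)
        else: r=least_squares(lambda p:np.hypot(q[:,0]-f,q[:,1]-p[0])-.025,[.092],loss='soft_l1',f_scale=.002)
        print(nm,len(q),r.x.round(4),np.abs(r.fun).mean().round(4))
    print('hub',[P[v,327].round(3).tolist() for v in range(180,190,2)])
# foot hull, initial frame
s=cv2.cvtColor(I0,cv2.COLOR_BGR2HSV)[...,1];v=I0.max(2)
m=(v>150)&(s<60);m[:225]=0;m[245:]=0;m[:,:305]=0;m[:,:][:,345:]=0
m=big(m)
for r in range(225,245):
    c=np.where(m[r])[0]
    if len(c):print(r,c.min(),c.max(),P0[r,c.min()+1].round(3),P0[r,(c.min()+c.max())//2].round(3),P0[r,c.max()-1].round(3))
# knob from the scene now, and tri again with both frames
```

```text
0 153 [0.5428 0.0925] 0.0008
0 153 [0.0926] 0.0009
hub [[0.57, -0.147, 0.011], [0.545, 0.081, 0.259], [0.543, 0.094, 0.267], [0.543, 0.099, 0.264], [0.543, 0.1, 0.258]]
5 154 [0.5427 0.0922] 0.0007
5 154 [0.0924] 0.0008
hub [[0.564, -0.093, 0.071], [0.545, 0.077, 0.255], [0.544, 0.092, 0.263], [0.543, 0.098, 0.264], [0.543, 0.101, 0.259]]
225 323 338 [0.55  0.117 0.117] [0.533 0.116 0.118] [0.515 0.096 0.093]
226 323 338 [0.55  0.117 0.111] [0.533 0.114 0.11 ] [0.515 0.098 0.09 ]
227 322 338 [0.553 0.115 0.104] [0.533 0.116 0.108] [0.515 0.099 0.086]
228 319 338 [0.56  0.128 0.116] [0.539 0.116 0.103] [0.516 0.073 0.044]
229 318 338 [0.566 0.11  0.084] [0.539 0.117 0.1  ] [0.516 0.077 0.044]
230 318 338 [0.569 0.088 0.046] [0.539 0.114 0.09 ] [0.515 0.08  0.043]
231 318 338 [0.569 0.09  0.044] [0.539 0.119 0.091] [0.515 0.085 0.045]
232 318 338 [0.569 0.093 0.044] [0.538 0.121 0.089] [0.515 0.089 0.046]
233 318 338 [0.568 0.097 0.043] [0.538 0.122 0.086] [0.514 0.091 0.044]
234 317 338 [0.57  0.102 0.046] [0.543 0.109 0.06 ] [0.514 0.096 0.045]
235 317 338 [0.57  0.107 0.048] [0.543 0.11  0.056] [0.514 0.1   0.046]
236 317 337 [0.57  0.108 0.044] [0.543 0.111 0.052] [0.516 0.104 0.046]
237 317 337 [0.569 0.112 0.045] [0.542 0.115 0.053] [0.516 0.105 0.043]
238 316 337 [0.572 0.116 0.045] [0.545 0.114 0.047] [0.516 0.106 0.039]
239 316 337 [0.571 0.12  0.046] [0.545 0.117 0.045] [0.516 0.113 0.043]
240 317 337 [0.569 0.12  0.041] [0.542 0.121 0.046] [0.515 0.118 0.046]
241 317 337 [0.572 0.098 0.   ] [0.541 0.121 0.042] [0.515 0.124 0.05 ]
242 323 337 [ 0.553  0.099 -0.   ] [0.533 0.122 0.038] [0.515 0.123 0.043]
243 335 336 [0.516 0.1   0.001] [ 0.519  0.098 -0.003] [ 0.519  0.098 -0.003]
```

Run:
```python
from h import *
c=cam("wrist");I=cv2.imread("pics/wrist5.png");h,s,v=cv2.split(cv2.cvtColor(I,cv2.COLOR_BGR2HSV));y=big((h>18)&(h<34)&(s>120))
r=plane_rect("wrist",y,.028,c);print(r)
# near edge of plate top (z=.012): last bright row per column
w=(s<45)&(v>150);w[60:]=0;w=big(w);cols=[u for u in range(228,415,6) if not 300<u<345]
e=np.array([[u,np.where(w[:,u])[0].max()] for u in cols],float)
for z in(.012,0.):
    p=castw(e,z,"wrist",c)[:,:2];m=p.mean(0);d=np.linalg.svd(p-m)[2][0];print('edge z',z,m.round(4),d.round(4))
k=np.where(w[36])[0];p=castw([[k.min(),36],[k.max(),36]],.012,"wrist",c);print('edge ends',p.round(4))
# side5: plate outline points z ~.012
J=cv2.imread("pics/side5.png");P=cloud("side",np.load("side5.npy"));hs=cv2.cvtColor(J,cv2.COLOR_BGR2HSV)
m=(hs[...,1]<60)&(hs[...,2]>130)&(abs(P[...,0]-.545)<.08)&(P[...,1]>-.02)&(P[...,1]<.17)&(P[...,2]>.007)&(P[...,2]<.019)
q=P[big(m)];print('side plate',len(q),q.min(0).round(3),q.max(0).round(3),np.median(q[:,2]),cv2.minAreaRect((q[:,:2]*1000).astype('f4')))
```

```text
[524.1 -54.6 134.   10.2  79.9]
edge z 0.012 [0.5359 0.0121] [ 0.9845 -0.1756]
edge z 0.0 [0.5364 0.0147] [ 0.9845 -0.1756]
edge ends [[0.4931 0.0222 0.012 ]
 [0.5803 0.0069 0.012 ]]
side plate 137 [0.493 0.015 0.007] [0.531 0.109 0.017] 0.01134098333412239 ((511.28460693359375, 62.914947509765625), (93.20187377929688, 29.419958114624023), 83.45950317382812)
```

Request:
arm_command:
  turn:
    - [0, 0, 0]
    - [0, 0, 0]
    - [0, 0, 0]
    - [0, 0, 0]
    - [0, 0, 0]
    - [0, 0, 0]
  xyz:
    - [0.12, -0.025, 0]
    - [0.2, -0.045, 0]
    - [0.2, -0.045, 0]
    - [0.12, -0.025, 0]
    - [0.05, -0.01, 0]
    - [0, 0, 0]
  claw: [5, 5, 5, 5, 5, 5]

```text
time_s: 8.2
position: [0.5163, -0.0632, -0.031]
tool_rot: [[0.175, 0.985, 0.002], [0.985, -0.175, -0.001], [-0.001, 0.002, -1.0]]
ft_force: [1.0, -3.6, 5.2]
grip_width: 0.0088
gripper_force: 60.2
```

Run:
```python
from h import *
s=env.observe();print(s["position"],s["tool_rot"][:,0],s["ft_force"],s["q"])
c=cam("wrist");I,D=imaging.get_image("wrist");h,s,v=cv2.split(cv2.cvtColor(I,cv2.COLOR_BGR2HSV));y=big((h>18)&(h<34)&(s>120))
r=plane_rect("wrist",y,.028,c);print(r,'mid',r[:2]+112.5*np.array([.1756,.9845]))
J,D=imaging.get_image("side");P=cloud("side",D);hs=cv2.cvtColor(J,cv2.COLOR_BGR2HSV)
m=(hs[...,1]<60)&(hs[...,2]>130)&(abs(P[...,0]-.545)<.08)&(P[...,1]>-.02)&(P[...,1]<.2)&(P[...,2]>.005)&(P[...,2]<.019)
q=P[m];q=q[q[:,2]>.008];print('plate',len(q),cv2.minAreaRect((q[:,:2]*1000).astype('f4')))
u=328
for v in range(234,256):print(v,P[v,u].round(3),J[v,u],P[v,320].round(3),J[v,320].mean().round())
```

```text
[ 0.51627478 -0.06321821 -0.03095596] [ 1.75075583e-01  9.84554604e-01 -8.78164004e-04] [ 0.97998971 -3.64962451  5.16751316] [-2.00197729e+01  3.51455998e+01  9.59004324e+01 -4.02253821e-02
  4.88352521e+01 -9.91031534e+00]
[523.  -21.3 134.   10.2  79.9] mid [542.755    89.45625]
plate 386 ((542.1129150390625, 91.09862518310547), (92.64696502685547, 89.99761199951172), 79.642578125)
234 [0.54  0.108 0.06 ] [194 195 203] [0.565 0.101 0.044] 194.0
235 [0.54  0.109 0.056] [147 150 155] [0.564 0.104 0.044] 214.0
236 [0.54  0.11  0.052] [79 81 81] [0.564 0.108 0.045] 224.0
237 [0.539 0.113 0.051] [73 71 75] [0.563 0.112 0.046] 227.0
238 [0.539 0.114 0.047] [133 132 136] [0.563 0.115 0.045] 228.0
239 [0.539 0.115 0.043] [203 204 212] [0.563 0.119 0.045] 235.0
240 [0.539 0.119 0.043] [234 236 239] [0.562 0.121 0.044] 239.0
241 [0.538 0.122 0.044] [238 239 242] [0.562 0.122 0.04 ] 231.0
242 [0.54  0.106 0.013] [229 229 233] [0.565 0.106 0.008] 224.0
243 [0.54  0.112 0.015] [220 221 227] [0.564 0.114 0.015] 221.0
244 [0.539 0.114 0.013] [222 223 227] [0.564 0.114 0.01 ] 223.0
245 [0.539 0.117 0.013] [221 223 228] [0.563 0.12  0.013] 223.0
246 [0.539 0.12  0.012] [220 221 226] [0.563 0.123 0.012] 222.0
247 [0.538 0.122 0.01 ] [219 222 227] [0.562 0.127 0.014] 223.0
248 [0.538 0.126 0.01 ] [220 221 226] [0.562 0.13  0.013] 229.0
249 [0.538 0.129 0.01 ] [223 225 231] [0.562 0.132 0.011] 229.0
250 [0.537 0.133 0.011] [232 234 238] [0.562 0.133 0.005] 203.0
251 [0.537 0.138 0.013] [231 232 236] [ 0.562  0.132 -0.001] 156.0
252 [0.537 0.137 0.005] [207 207 214] [ 0.561  0.136 -0.001] 124.0
253 [0.537 0.137 0.   ] [157 160 163] [ 0.561  0.137 -0.004] 122.0
254 [ 0.537  0.139 -0.002] [129 128 125] [ 0.561  0.142 -0.001] 124.0
255 [ 0.536  0.142 -0.003] [129 125 122] [ 0.56   0.145 -0.002] 126.0
```

Request:
arm_command:
  turn:
    - [0, 0, 0]
    - [0, 0, 0]
    - [0, 0, 0]
  xyz:
    - [0.04, -0.007, 0]
    - [0, 0, 0]
    - [0, 0, 0]
  claw: [5, 5, 5]

```text
time_s: 8.6
position: [0.5163, -0.0616, -0.0309]
tool_rot: [[0.175, 0.985, 0.002], [0.985, -0.175, -0.002], [-0.001, 0.002, -1.0]]
ft_force: [0.5, -6.2, 5.5]
grip_width: 0.0087
gripper_force: 60.2
```

```bash
cat > chk.py <<'E'
from h import *
s=env.observe();print(s["position"],s["ft_force"])
Q=[]
for k in range(3):
    J,D=imaging.get_image("side");P=cloud("side",D);hs=cv2.cvtColor(J,cv2.COLOR_BGR2HSV)
    m=(hs[...,1]<60)&(hs[...,2]>130)&(abs(P[...,0]-.545)<.08)&(P[...,1]>-.02)&(P[...,1]<.2)&(P[...,2]>.008)&(P[...,2]<.017)
    q=P[m];print('plate',len(q),cv2.minAreaRect((q[:,:2]*1000).astype('f4')))
E
python3 chk.py
python3 - <<'E'
from h import *
c=cam("wrist");I,D=imaging.get_image("wrist");h,s,v=cv2.split(cv2.cvtColor(I,cv2.COLOR_BGR2HSV));y=big((h>18)&(h<34)&(s>120))
r=plane_rect("wrist",y,.028,c);print(r,'mid',r[:2]+112.5*np.array([.1756,.9845]))
E
```

```text
[ 0.51630786 -0.06162417 -0.03093796] [ 0.53763126 -6.19849952  5.50548205]
plate 401 ((542.610107421875, 93.72615051269531), (90.01414489746094, 90.18482208251953), 80.65142059326172)
plate 401 ((542.3250732421875, 93.28337097167969), (92.60411834716797, 89.73465728759766), 79.93997955322266)
plate 405 ((542.4415283203125, 93.77619934082031), (92.11371612548828, 90.4813232421875), 79.33502960205078)
[523.  -19.7 134.   10.2  79.9] mid [542.755    91.05625]
```

The plate middle is at (542.5, 92.4) mm and the leg axis at (542.8, 92.5). Releasing and rising now.

Request:
arm_command:
  turn:
    - [0, 0, 0]
    - [0, 0, 0]
    - [0, 0, 0]
    - [0, 0, 0]
    - [0, 0, 0]
    - [0, 0, 0]
    - [0, 0, 0]
    - [0, 0, 0]
    - [0, 0, 0]
    - [0, 0, 0]
    - [0, 0, 0]
    - [0, 0, 0]
  xyz:
    - [0, 0, 0]
    - [0, 0, 0]
    - [0, 0, 0]
    - [0, 0, 0]
    - [0, 0, -0.3]
    - [0, 0, -0.5]
    - [-0.2, 0, -0.7]
    - [-0.3, 0, -0.8]
    - [-0.3, 0, -0.9]
    - [0, 0, -0.9]
    - [0, 0, -0.9]
    - [0, 0, -0.9]
  claw: [30, 45, 45, 45, 45, 45, 45, 45, 45, 45, 45, 45]

```text
time_s: 10.0
position: [0.508, -0.0996, 0.2655]
tool_rot: [[0.175, 0.985, -0.0], [0.985, -0.175, 0.0], [0.0, -0.0, -1.0]]
ft_force: [0.4, 0.2, 0.5]
grip_width: 0.0454
gripper_force: 0.0
```

Request:
arm_command:
  turn:
    - [0, 0, 0]
    - [0, 0, 0]
    - [0, 0, 0]
  xyz:
    - [0, 0, -0.6]
    - [0, 0, -0.3]
    - [0, 0, 0]
  claw: [50, 50, 50]

```text
time_s: 10.3
position: [0.509, -0.0999, 0.3104]
tool_rot: [[0.175, 0.985, 0.004], [0.985, -0.175, -0.002], [-0.001, 0.004, -1.0]]
ft_force: [0.4, -0.4, -0.2]
grip_width: 0.0496
gripper_force: 0.0
```

```bash
python3 chk.py
python3 - <<'E'
from h import *
# knob top disk via wrist
s=env.observe();p=s["position"];R=s["tool_rot"];print(p,s["ft_force"],s["q"])
c=cam("wrist");I,D=imaging.get_image("wrist");h,sa,v=cv2.split(cv2.cvtColor(I,cv2.COLOR_BGR2HSV))
m=((h<8)|(h>172))&(sa>130);k,l,st,ce=cv2.connectedComponentsWithStats(m.astype('u1'))
for i in range(1,k):
    if st[i,4]>60:print(st[i],ce[i],castw([ce[i]],.29,"wrist",c))
L=[]
for n in("scene","side"):
    I,D=imaging.get_image(n);P=cloud(n,D);h,sa,v=cv2.split(cv2.cvtColor(I,cv2.COLOR_BGR2HSV));m=big(((h<8)|(h>172))&(sa>120)&(P[...,2]>.2)&(P[...,2]<.34)&(abs(P[...,0]-.6)<.1)&(abs(P[...,1]-.07)<.1))
    a=np.argwhere(m).mean(0)[::-1];K,Rr,t=cam(n);d=Rr.T@np.linalg.solve(K,[*a,1.]);L.append((-Rr.T@t,d/np.linalg.norm(d)));print(n,m.sum(),a)
A=sum(np.eye(3)-np.outer(d,d) for o,d in L);B=sum((np.eye(3)-np.outer(d,d))@o for o,d in L);k=np.linalg.solve(A,B);print('knob',k)
for lo in([.5986,.0665],):
    e=np.array([*lo,p[2]])-p;print('tool shift units',(R.T@e)/.05)
E
```

```text
[ 0.50898026 -0.09985938  0.31044153] [ 0.3864884  -0.44993087 -0.24321943]
plate 403 ((542.3320922851562, 92.96452331542969), (93.0478286743164, 90.04412078857422), 80.19148254394531)
plate 398 ((542.4850463867188, 93.50933837890625), (90.85148620605469, 90.14115905761719), 80.4239501953125)
plate 405 ((542.339111328125, 94.10173797607422), (91.37931823730469, 90.60294342041016), 78.3849105834961)
[ 0.50812823 -0.09956666  0.30720005] [ 1.0442135   0.06911126 -0.21149769] [-2.42034500e+01  1.54010699e+01  6.58611830e+01  1.40507931e-03
  9.88816425e+01 -1.41433494e+01]
[542 232  30  24 251] [557.85258964 242.68924303] [[ 0.71088517 -0.15739596  0.29      ]]
[ 476  247   79   69 1132] [515.14045936 276.71113074] [[ 0.66444266 -0.17977583  0.29      ]]
[  1 258  13  31 128] [  6.84375   273.1953125] [[ 0.11251955 -0.10777168  0.29      ]]
scene 107 [317.62616822 185.31775701]
side 157 [306.71974522 170.72611465]
knob [0.59833703 0.06654778 0.28016127]
tool shift units [ 3.58633772e+00  1.20145395e+00 -6.33692073e-04]
```

Request:
arm_command:
  turn:
    - [0, 0, 0]
    - [0, 0, 0]
    - [0, 0, 0]
    - [0, 0, 0]
    - [0, 0, 0]
    - [0, 0, 0]
    - [0, 0, 0]
    - [0, 0, 0]
    - [0, 0, 0]
    - [0, 0, 0]
    - [0, 0, 0]
    - [0, 0, 0]
  xyz:
    - [0.25, 0.08, 0]
    - [0.5, 0.17, 0]
    - [0.6, 0.2, 0]
    - [0.6, 0.2, 0]
    - [0.6, 0.2, 0]
    - [0.6, 0.2, 0]
    - [0.44, 0.15, 0]
    - [0, 0, 0]
    - [0, 0, 0]
    - [0, 0, 0]
    - [0, 0, 0]
    - [0, 0, 0]
  claw: [55, 55, 55, 55, 55, 55, 55, 55, 55, 55, 55, 55]

```text
time_s: 11.8
position: [0.5988, 0.0659, 0.3088]
tool_rot: [[0.176, 0.984, 0.0], [0.984, -0.176, -0.0], [0.0, 0.0, -1.0]]
ft_force: [0.4, -0.8, 0.4]
grip_width: 0.0548
gripper_force: 0.0
```

Run:
```python
from h import *
s=env.observe();p=s["position"];R=s["tool_rot"];print(p,s["ft_force"]);print(R.T@(np.array([.5984,.0666,.2275])-p)/.05)
```

```text
[0.59880795 0.06588952 0.30884867] [ 0.35833696 -0.84130608  0.40354115]
[ 0.01253947 -0.01098377  1.62697049]
```

Request:
arm_command:
  turn:
    - [0, 0, 0]
    - [0, 0, 0]
    - [0, 0, 0]
    - [0, 0, 0]
    - [0, 0, 0]
    - [0, 0, 0]
    - [0, 0, 0]
  xyz:
    - [0.01, -0.01, 0.25]
    - [0, 0, 0.35]
    - [0, 0, 0.35]
    - [0, 0, 0.35]
    - [0, 0, 0.25]
    - [0, 0, 0.08]
    - [0, 0, 0]
  claw: [55, 55, 55, 55, 55, 55, 55]

```text
time_s: 12.5
position: [0.5985, 0.0668, 0.2271]
tool_rot: [[0.175, 0.985, -0.001], [0.985, -0.175, 0.0], [-0.0, -0.001, -1.0]]
ft_force: [0.5, -0.8, 0.2]
grip_width: 0.0552
gripper_force: 0.0
```

Request:
arm_command:
  turn:
    - [0, 0, 0]
    - [0, 0, 0]
    - [0, 0, 0]
    - [0, 0, 0]
    - [0, 0, 0]
    - [0, 0, 0]
  xyz:
    - [0, 0, 0]
    - [0, 0, 0]
    - [0, 0, 0]
    - [0, 0, 0]
    - [0, 0, 0]
    - [0, 0, 0]
  claw: [40, 30, 20, 20, 20, 20]
  squeeze: 25

```text
time_s: 13.1
position: [0.5993, 0.0669, 0.228]
tool_rot: [[0.175, 0.985, 0.003], [0.985, -0.175, -0.0], [0.0, 0.003, -1.0]]
ft_force: [4.5, -0.0, 5.4]
grip_width: 0.0232
gripper_force: 25.4
```

```bash
cat > ph.py <<'E'
from h import *
import sys
s=env.observe();p=s["position"];R=s["tool_rot"];f=np.array(s["ft_force"]);C=np.array([.5428,.0925])
d=p[:2]-C;r=np.linalg.norm(d);e=d/r;tg=np.array([e[1],-e[0]])
print('t',round(s["time_s"],2),'pos',p.round(4),'rad',r.round(4),'ang',np.degrees(np.arctan2(d[1],d[0])).round(1),'f',f.round(1),'pull',round(-f[:2]@tg,2),'radial',round(f[:2]@e,2),'grip',s["grip_width"],s["gripper_force"],'q',np.round(s["q"],0))
E
cat > plan.py <<'E'
from h import *
import sys
# steps: start angle deg, step deg, n, fixed radius .06, centre
a0,st,n=map(float,sys.argv[1:4]);R=np.array(env.observe()["tool_rot"]);a=np.radians(a0-st*np.arange(int(n)+1))
p=.06*np.c_[np.cos(a),np.sin(a),0*a];print((np.diff(p,axis=0)@R/.05).round(3)[:,:2].tolist())
E
python3 ph.py
```

```text
t 13.1 pos [0.5993 0.0669 0.228 ] rad 0.062 ang -24.4 f [ 4.5 -0.   5.4] pull 1.82 radial 4.13 grip 0.023197909243828103 25.419275164604187 q [-5. 26. 62. -0. 92.  5.]
```

```bash
python3 plan.py -24.5 8 12; python3 plan.py -120.5 15 12; python3 plan.py -300.5 15 12
```

```text
[[-0.159, -0.053], [-0.15, -0.075], [-0.138, -0.095], [-0.124, -0.113], [-0.107, -0.129], [-0.088, -0.143], [-0.067, -0.153], [-0.045, -0.161], [-0.022, -0.166], [0.001, -0.167], [0.025, -0.166], [0.047, -0.161]]
[[0.147, -0.277], [0.213, -0.229], [0.265, -0.166], [0.299, -0.092], [0.313, -0.011], [0.305, 0.07], [0.277, 0.147], [0.229, 0.213], [0.166, 0.265], [0.092, 0.299], [0.011, 0.313], [-0.07, 0.305]]
[[-0.147, 0.277], [-0.213, 0.229], [-0.265, 0.166], [-0.299, 0.092], [-0.313, 0.011], [-0.305, -0.07], [-0.277, -0.147], [-0.229, -0.213], [-0.166, -0.265], [-0.092, -0.299], [-0.011, -0.313], [0.07, -0.305]]
```

Request:
arm_command:
  turn:
    - [0, 0, 0]
    - [0, 0, 0]
    - [0, 0, 0]
    - [0, 0, 0]
    - [0, 0, 0]
    - [0, 0, 0]
    - [0, 0, 0]
    - [0, 0, 0]
    - [0, 0, 0]
    - [0, 0, 0]
    - [0, 0, 0]
    - [0, 0, 0]
  xyz:
    - [-0.159, -0.053, 0]
    - [-0.15, -0.075, 0]
    - [-0.138, -0.095, 0]
    - [-0.124, -0.113, 0]
    - [-0.107, -0.129, 0]
    - [-0.088, -0.143, 0]
    - [-0.067, -0.153, 0]
    - [-0.045, -0.161, 0]
    - [-0.022, -0.166, 0]
    - [0.001, -0.167, 0]
    - [0.025, -0.166, 0]
    - [0.047, -0.161, 0]
  claw: [20, 20, 20, 20, 20, 20, 20, 20, 20, 20, 20, 20]
  squeeze: 35

```text
time_s: 14.3
position: [0.5141, 0.0388, 0.228]
tool_rot: [[0.176, 0.984, 0.003], [0.984, -0.176, -0.003], [-0.002, 0.003, -1.0]]
ft_force: [5.7, -4.6, 4.6]
grip_width: 0.0232
gripper_force: 34.3
```

```bash
python3 ph.py
```

```text
t 14.3 pos [0.5141 0.0388 0.228 ] rad 0.0609 ang -118.1 f [ 5.7 -4.6  4.6] pull 7.19 radial 1.42 grip 0.023232443813930043 34.34691667556763 q [-9. 17. 76. -0. 86.  1.]
```

Request:
arm_command:
  turn:
    - [0, 0, 0]
    - [0, 0, 0]
    - [0, 0, 0]
    - [0, 0, 0]
    - [0, 0, 0]
    - [0, 0, 0]
    - [0, 0, 0]
    - [0, 0, 0]
    - [0, 0, 0]
    - [0, 0, 0]
    - [0, 0, 0]
    - [0, 0, 0]
  xyz:
    - [0.147, -0.277, 0]
    - [0.213, -0.229, 0]
    - [0.265, -0.166, 0]
    - [0.299, -0.092, 0]
    - [0.313, -0.011, 0]
    - [0.305, 0.07, 0]
    - [0.277, 0.147, 0]
    - [0.229, 0.213, 0]
    - [0.166, 0.265, 0]
    - [0.092, 0.299, 0]
    - [0.011, 0.313, 0]
    - [-0.07, 0.305, 0]
  claw: [20, 20, 20, 20, 20, 20, 20, 20, 20, 20, 20, 20]

```text
time_s: 15.5
position: [0.5731, 0.1434, 0.2279]
tool_rot: [[0.174, 0.985, -0.003], [0.985, -0.174, -0.001], [-0.001, -0.003, -1.0]]
ft_force: [-11.3, -5.8, 11.4]
grip_width: 0.023
gripper_force: 36.0
```

```bash
python3 ph.py
cat > foot.py <<'E'
from h import *
Ds=[];
for k in range(3):
    J,D=imaging.get_image("side");Ds.append(D)
P=cloud("side",np.median(Ds,0))
for u in(320,332):
    print(u,[(v,P[v,u].round(3)[1:].tolist()) for v in range(236,252)])
E
python3 foot.py
```

```text
t 15.5 pos [0.5731 0.1434 0.2279] rad 0.0593 ang 59.2 f [-11.3  -5.8  11.4] pull 6.74 radial -10.8 grip 0.023001611124829926 35.98619878292084 q [ 3. 25. 64. -0. 91. 13.]
320 [(236, [0.099, 0.031]), (237, [0.103, 0.032]), (238, [0.107, 0.032]), (239, [0.111, 0.033]), (240, [0.114, 0.032]), (241, [0.119, 0.034]), (242, [0.121, 0.033]), (243, [0.122, 0.028]), (244, [0.115, 0.012]), (245, [0.119, 0.012]), (246, [0.123, 0.013]), (247, [0.126, 0.012]), (248, [0.129, 0.011]), (249, [0.132, 0.011]), (250, [0.134, 0.009]), (251, [0.133, 0.001])]
332 [(236, [0.103, 0.043]), (237, [0.105, 0.04]), (238, [0.109, 0.041]), (239, [0.109, 0.036]), (240, [0.11, 0.032]), (241, [0.114, 0.032]), (242, [0.118, 0.034]), (243, [0.122, 0.034]), (244, [0.122, 0.028]), (245, [0.116, 0.014]), (246, [0.119, 0.013]), (247, [0.122, 0.012]), (248, [0.124, 0.01]), (249, [0.129, 0.012]), (250, [0.132, 0.011]), (251, [0.137, 0.013])]
```

Request:
arm_command:
  turn:
    - [0, 0, 0]
    - [0, 0, 0]
    - [0, 0, 0]
    - [0, 0, 0]
    - [0, 0, 0]
    - [0, 0, 0]
    - [0, 0, 0]
    - [0, 0, 0]
    - [0, 0, 0]
    - [0, 0, 0]
    - [0, 0, 0]
    - [0, 0, 0]
  xyz:
    - [-0.167, 0.27, 0]
    - [-0.213, 0.229, 0]
    - [-0.265, 0.166, 0]
    - [-0.299, 0.092, 0]
    - [-0.313, 0.011, 0]
    - [-0.305, -0.07, 0]
    - [-0.277, -0.147, 0]
    - [-0.229, -0.213, 0]
    - [-0.166, -0.265, 0]
    - [-0.092, -0.299, 0]
    - [-0.011, -0.313, 0]
    - [0, 0, 0]
  claw: [20, 20, 20, 20, 20, 20, 20, 20, 20, 20, 20, 20]

```text
time_s: 16.85
position: [0.5257, 0.0336, 0.2279]
tool_rot: [[0.175, 0.985, -0.001], [0.985, -0.175, 0.001], [0.0, -0.001, -1.0]]
ft_force: [-7.4, 1.9, 12.1]
grip_width: 0.0234
gripper_force: 36.9
```

```bash
python3 ph.py; python3 foot.py; python3 plan.py -105.5 10 9
```

```text
t 16.85 pos [0.5257 0.0336 0.2279] rad 0.0613 ang -106.2 f [-7.4  1.9 12.1] pull -7.67 radial 0.2 grip 0.023411056132597592 36.91924810409546 q [-9. 18. 75.  0. 87.  1.]
320 [(236, [0.096, 0.027]), (237, [0.099, 0.025]), (238, [0.103, 0.026]), (239, [0.106, 0.025]), (240, [0.11, 0.026]), (241, [0.113, 0.026]), (242, [0.118, 0.027]), (243, [0.12, 0.026]), (244, [0.122, 0.022]), (245, [0.119, 0.013]), (246, [0.12, 0.009]), (247, [0.126, 0.012]), (248, [0.129, 0.011]), (249, [0.133, 0.012]), (250, [0.135, 0.01]), (251, [0.134, 0.002])]
332 [(236, [0.101, 0.04]), (237, [0.101, 0.035]), (238, [0.105, 0.035]), (239, [0.109, 0.036]), (240, [0.109, 0.031]), (241, [0.11, 0.026]), (242, [0.114, 0.027]), (243, [0.117, 0.025]), (244, [0.119, 0.024]), (245, [0.124, 0.027]), (246, [0.119, 0.013]), (247, [0.121, 0.01]), (248, [0.126, 0.012]), (249, [0.129, 0.011]), (250, [0.134, 0.013]), (251, [0.136, 0.012])]
[[0.038, -0.206], [0.073, -0.196], [0.106, -0.18], [0.136, -0.159], [0.161, -0.133], [0.182, -0.103], [0.197, -0.07], [0.206, -0.035], [0.209, 0.002]]
```

Request:
arm_command:
  turn:
    - [0, 0, 0]
    - [0, 0, 0]
    - [0, 0, 0]
    - [0, 0, 0]
    - [0, 0, 0]
    - [0, 0, 0]
    - [0, 0, 0]
    - [0, 0, 0]
    - [0, 0, 0]
  xyz:
    - [0.038, -0.206, 0]
    - [0.073, -0.196, 0]
    - [0.106, -0.18, 0]
    - [0.136, -0.159, 0]
    - [0.161, -0.133, 0]
    - [0.182, -0.103, 0]
    - [0.197, -0.07, 0]
    - [0.206, -0.035, 0]
    - [0.209, 0.002, 0]
  claw: [20, 20, 20, 20, 20, 20, 20, 20, 20]

```text
time_s: 17.9
position: [0.4862, 0.106, 0.228]
tool_rot: [[0.176, 0.984, 0.001], [0.984, -0.176, -0.003], [-0.003, 0.002, -1.0]]
ft_force: [1.8, -8.0, 7.8]
grip_width: 0.0229
gripper_force: 36.8
```

```bash
python3 ph.py; python3 plan.py -195.5 6 30
```

```text
t 17.9 pos [0.4862 0.106  0.228 ] rad 0.0582 ang 166.6 f [ 1.8 -8.   7.8] pull 7.36 radial -3.56 grip 0.022900280215327383 36.77630066871643 q [-1. 15. 79. -0. 86.  9.]
[[0.124, 0.018], [0.122, 0.031], [0.118, 0.044], [0.113, 0.056], [0.106, 0.067], [0.098, 0.078], [0.09, 0.088], [0.08, 0.097], [0.07, 0.105], [0.058, 0.111], [0.046, 0.117], [0.034, 0.121], [0.021, 0.124], [0.008, 0.125], [-0.005, 0.125], [-0.018, 0.124], [-0.031, 0.122], [-0.044, 0.118], [-0.056, 0.113], [-0.067, 0.106], [-0.078, 0.098], [-0.088, 0.09], [-0.097, 0.08], [-0.105, 0.07], [-0.111, 0.058], [-0.117, 0.046], [-0.121, 0.034], [-0.124, 0.021], [-0.125, 0.008], [-0.125, -0.005]]
```

Request:
arm_command:
  turn:
    - [0, 0, 0]
    - [0, 0, 0]
    - [0, 0, 0]
    - [0, 0, 0]
    - [0, 0, 0]
    - [0, 0, 0]
    - [0, 0, 0]
    - [0, 0, 0]
  xyz:
    - [0.124, 0.018, 0]
    - [0.122, 0.031, 0]
    - [0.118, 0.044, 0]
    - [0.113, 0.056, 0]
    - [0.106, 0.067, 0]
    - [0.098, 0.078, 0]
    - [0.09, 0.088, 0]
    - [0.08, 0.097, 0]
  claw: [20, 20, 20, 20, 20, 20, 20, 20]

```text
time_s: 18.7
position: [0.5164, 0.1439, 0.2279]
tool_rot: [[0.175, 0.985, -0.001], [0.985, -0.175, -0.002], [-0.002, -0.001, -1.0]]
ft_force: [-4.8, -5.1, 11.0]
grip_width: 0.023
gripper_force: 37.1
```

```bash
python3 ph.py; python3 foot.py
```

```text
t 18.7 pos [0.5164 0.1439 0.2279] rad 0.0578 ang 117.2 f [-4.8 -5.1 11. ] pull 6.64 radial -2.34 grip 0.02302042503175389 37.09256708621979 q [ 3. 19. 73. -0. 88. 13.]
320 [(236, [0.092, 0.021]), (237, [0.094, 0.018]), (238, [0.1, 0.021]), (239, [0.103, 0.021]), (240, [0.106, 0.019]), (241, [0.11, 0.021]), (242, [0.114, 0.021]), (243, [0.117, 0.021]), (244, [0.121, 0.021]), (245, [0.122, 0.016]), (246, [0.123, 0.012]), (247, [0.125, 0.011]), (248, [0.13, 0.012]), (249, [0.133, 0.012]), (250, [0.135, 0.009]), (251, [0.133, 0.001])]
332 [(236, [0.105, 0.046]), (237, [0.102, 0.036]), (238, [0.101, 0.028]), (239, [0.105, 0.03]), (240, [0.108, 0.029]), (241, [0.111, 0.029]), (242, [0.109, 0.02]), (243, [0.114, 0.022]), (244, [0.118, 0.022]), (245, [0.121, 0.022]), (246, [0.123, 0.019]), (247, [0.121, 0.01]), (248, [0.125, 0.011]), (249, [0.13, 0.014]), (250, [0.131, 0.01]), (251, [0.135, 0.01])]
```

Request:
arm_command:
  turn:
    - [0, 0, 0]
    - [0, 0, 0]
    - [0, 0, 0]
    - [0, 0, 0]
  xyz:
    - [0.07, 0.105, 0]
    - [0.058, 0.111, 0]
    - [0.046, 0.117, 0]
    - [0.034, 0.121, 0]
  claw: [20, 20, 20, 20]

```text
time_s: 19.25
position: [0.5402, 0.1506, 0.2279]
tool_rot: [[0.175, 0.985, -0.002], [0.985, -0.175, -0.001], [-0.001, -0.002, -1.0]]
ft_force: [-6.8, -3.0, 11.6]
grip_width: 0.0232
gripper_force: 37.1
```

```bash
python3 ph.py
```

```text
t 19.25 pos [0.5402 0.1506 0.2279] rad 0.0582 ang 92.6 f [-6.8 -3.  11.6] pull 6.89 radial -2.72 grip 0.023210557564274502 37.14681386947632 q [ 4. 22. 69. -0. 89. 14.]
```

Request:
arm_command:
  turn:
    - [0, 0, 0]
    - [0, 0, 0]
    - [0, 0, 0]
  xyz:
    - [0.021, 0.124, 0]
    - [0.008, 0.125, 0]
    - [-0.005, 0.125, 0]
  claw: [20, 20, 20]

```text
time_s: 19.55
position: [0.5587, 0.149, 0.2279]
tool_rot: [[0.174, 0.985, -0.002], [0.985, -0.174, -0.0], [-0.001, -0.002, -1.0]]
ft_force: [-6.7, -0.2, 10.6]
grip_width: 0.0232
gripper_force: 37.1
```

```bash
python3 ph.py
```

```text
t 19.55 pos [0.5587 0.149  0.2279] rad 0.0587 ang 74.3 f [-6.7 -0.2 10.6] pull 6.34 radial -2.03 grip 0.02320497266314906 37.13788568973541 q [ 3. 24. 66. -0. 90. 13.]
```

Request:
arm_command:
  turn:
    - [0, 0, 0]
    - [0, 0, 0]
    - [0, 0, 0]
  xyz:
    - [-0.018, 0.124, 0]
    - [-0.031, 0.122, 0]
    - [-0.044, 0.118, 0]
  claw: [20, 20, 20]

```text
time_s: 19.85
position: [0.5758, 0.1417, 0.228]
tool_rot: [[0.174, 0.985, -0.002], [0.985, -0.174, 0.001], [0.001, -0.002, -1.0]]
ft_force: [-6.7, 2.9, 10.2]
grip_width: 0.0231
gripper_force: 37.1
```

```bash
python3 ph.py; python3 foot.py
```

```text
t 19.85 pos [0.5758 0.1417 0.228 ] rad 0.0593 ang 56.2 f [-6.7  2.9 10.2] pull 7.17 radial -1.32 grip 0.02307393393888279 37.10445821285248 q [ 2. 25. 64.  0. 91. 12.]
320 [(236, [0.09, 0.017]), (237, [0.093, 0.017]), (238, [0.097, 0.017]), (239, [0.101, 0.018]), (240, [0.105, 0.018]), (241, [0.107, 0.016]), (242, [0.113, 0.019]), (243, [0.115, 0.017]), (244, [0.12, 0.02]), (245, [0.123, 0.018]), (246, [0.122, 0.011]), (247, [0.126, 0.012]), (248, [0.13, 0.013]), (249, [0.132, 0.011]), (250, [0.134, 0.009]), (251, [0.135, 0.004])]
332 [(236, [0.104, 0.045]), (237, [0.104, 0.04]), (238, [0.102, 0.031]), (239, [0.103, 0.026]), (240, [0.107, 0.028]), (241, [0.108, 0.023]), (242, [0.11, 0.02]), (243, [0.111, 0.017]), (244, [0.117, 0.02]), (245, [0.12, 0.02]), (246, [0.124, 0.02]), (247, [0.124, 0.014]), (248, [0.125, 0.011]), (249, [0.129, 0.012]), (250, [0.132, 0.011]), (251, [0.135, 0.009])]
```

Still free. On in 18° steps.

Request:
arm_command:
  turn:
    - [0, 0, 0]
    - [0, 0, 0]
    - [0, 0, 0]
  xyz:
    - [-0.056, 0.113, 0]
    - [-0.067, 0.106, 0]
    - [-0.078, 0.098, 0]
  claw: [20, 20, 20]

```text
time_s: 20.3
position: [0.5896, 0.13, 0.2279]
tool_rot: [[0.173, 0.985, -0.002], [0.985, -0.173, 0.003], [0.002, -0.002, -1.0]]
ft_force: [-7.0, 7.5, 10.2]
grip_width: 0.0231
gripper_force: 37.1
```

```bash
python3 ph.py
```

```text
t 20.3 pos [0.5896 0.13   0.2279] rad 0.06 ang 38.7 f [-7.   7.5 10.2] pull 10.21 radial -0.79 grip 0.023130137235594334 37.096320390701294 q [ 1. 26. 62.  0. 92. 11.]
```

Request:
arm_command:
  turn:
    - [0, 0, 0]
  xyz:
    - [-0.042, 0.047, 0]
  claw: [20]

```text
time_s: 20.4
position: [0.5917, 0.1275, 0.228]
tool_rot: [[0.173, 0.985, -0.002], [0.985, -0.173, 0.003], [0.002, -0.002, -1.0]]
ft_force: [-5.9, 8.5, 10.5]
grip_width: 0.0231
gripper_force: 37.2
```

```bash
python3 ph.py; python3 foot.py|head -1; python3 chk.py
```

```text
t 20.4 pos [0.5917 0.1275 0.228 ] rad 0.0601 ang 35.6 f [-5.9  8.5 10.5] pull 10.35 radial 0.12 grip 0.023135841344083447 37.24656701087952 q [ 1. 27. 61.  0. 92. 11.]
320 [(236, [0.091, 0.019]), (237, [0.094, 0.018]), (238, [0.098, 0.018]), (239, [0.101, 0.018]), (240, [0.104, 0.017]), (241, [0.109, 0.019]), (242, [0.113, 0.019]), (243, [0.116, 0.019]), (244, [0.118, 0.017]), (245, [0.123, 0.018]), (246, [0.123, 0.013]), (247, [0.125, 0.01]), (248, [0.129, 0.011]), (249, [0.132, 0.011]), (250, [0.134, 0.009]), (251, [0.134, 0.003])]
[0.59191259 0.12712195 0.22794775] [-3.67440483  4.34824437  8.46810185]
plate 377 ((542.33251953125, 94.00251770019531), (89.9300537109375, 90.8965835571289), 80.71097564697266)
plate 370 ((541.8292846679688, 93.02017211914062), (92.48292541503906, 89.43375396728516), 79.42772674560547)
plate 360 ((542.0070190429688, 92.60579681396484), (91.83927154541016, 90.8073959350586), 80.61788177490234)
```

Pull is 10.35 N against about 6.9 N free (1.5 times). Releasing and withdrawing.

Request:
arm_command:
  turn:
    - [0, 0, 0]
    - [0, 0, 0]
    - [0, 0, 0]
    - [0, 0, 0]
    - [0, 0, 0]
    - [0, 0, 0]
    - [0, 0, 0]
    - [0, 0, 0]
    - [0, 0, 0]
    - [0, 0, 0]
    - [0, 0, 0]
  xyz:
    - [0, 0, 0]
    - [0, 0, 0]
    - [0, 0, 0]
    - [0, 0, 0]
    - [0, 0, -0.3]
    - [0, 0, -0.5]
    - [0, 0, -0.5]
    - [0, 0, -0.5]
    - [0, 0, -0.5]
    - [0, 0, -0.2]
    - [0, 0, 0]
  claw: [30, 40, 50, 50, 50, 50, 50, 50, 50, 50, 50]

```text
time_s: 21.8
position: [0.5926, 0.1259, 0.3528]
tool_rot: [[0.175, 0.985, 0.002], [0.985, -0.175, -0.0], [0.0, 0.002, -1.0]]
ft_force: [-0.7, 0.2, 0.2]
grip_width: 0.0499
gripper_force: 0.0
```

```bash
python3 ph.py; python3 foot.py|head -1; python3 chk.py
python3 - <<'E'
from h import *
L=[]
for n in("scene","side"):
    I,D=imaging.get_image(n);P=cloud(n,D);h,sa,v=cv2.split(cv2.cvtColor(I,cv2.COLOR_BGR2HSV));m=big(((h<8)|(h>172))&(sa>120)&(P[...,2]>.2)&(P[...,2]<.34)&(abs(P[...,0]-.57)<.1)&(abs(P[...,1]-.09)<.1))
    a=np.argwhere(m).mean(0)[::-1];K,Rr,t=cam(n);d=Rr.T@np.linalg.solve(K,[*a,1.]);L.append((-Rr.T@t,d/np.linalg.norm(d)));print(n,m.sum())
A=sum(np.eye(3)-np.outer(d,d) for o,d in L);B=sum((np.eye(3)-np.outer(d,d))@o for o,d in L);k=np.linalg.solve(A,B);print('knob',k,np.degrees(np.arctan2(k[1]-.0925,k[0]-.5428)))
E
```

```text
t 21.8 pos [0.5926 0.1259 0.3528] rad 0.06 ang 33.8 f [-0.7  0.2  0.2] pull 0.54 radial -0.51 grip 0.0499235849958885 0.0 q [  1.  25.  44.  -0. 111.  11.]
320 [(236, [0.091, 0.018]), (237, [0.095, 0.019]), (238, [0.098, 0.018]), (239, [0.1, 0.016]), (240, [0.104, 0.017]), (241, [0.107, 0.016]), (242, [0.113, 0.019]), (243, [0.116, 0.018]), (244, [0.118, 0.017]), (245, [0.123, 0.019]), (246, [0.123, 0.013]), (247, [0.125, 0.01]), (248, [0.128, 0.01]), (249, [0.133, 0.011]), (250, [0.134, 0.009]), (251, [0.135, 0.003])]
[0.59212645 0.12588826 0.35045428] [ 0.06226121 -0.15935606 -0.95599323]
plate 366 ((542.3868408203125, 93.09185028076172), (91.3011245727539, 89.81568145751953), 80.33683013916016)
plate 360 ((542.5062255859375, 93.68769073486328), (91.72429656982422, 90.37232208251953), 79.80778503417969)
plate 380 ((542.5578002929688, 94.05953216552734), (90.04706573486328, 89.9466781616211), 80.0899429321289)
scene 109
side 148
knob [0.59003503 0.12973498 0.28063957] 38.24842059185746
```

```bash
python3 -c "
from rig import env
print(env.close_job())"
```

```text
the job is handed in; nothing more can be done
None
```

The plate lies flat under the foot, within about 2 mm of centre, and the leg bears on it: I stopped winding at 10.4 N, 1.5 times the 6.9 N free pull, let go and handed the job in. A final camera look put the knob about 3° back from where I stopped (within measuring error), and I did not re-check the pull after letting go.

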